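Refit the barrel clamp and the feed chute of a soap extruder

TASK

The bench soap extruder has been washed and goes back together. Take the U-bolt that hangs on the crate and put it over the barrel at its support, both legs down through the two holes of the support plate until the bow rests on the barrel; and set the flanged feed chute on the feed throat, turned so that all four studs come through its holes and it sits flush. Lower both in place rather than dropping them, leave them loose there (the nuts come later), and do not push about the other things on the bench.

Things in the scene. Friction and masses are not known exactly. Their poses are not given: they have to be found in the camera images.
- extruder: Bench soap extruder, bolted down: base plate 620 x 150 mm, grey motor and gearbox (177 mm high) at one end, level round steel barrel of 44 mm diameter, axis 130 mm above the bench, nozzle at the other end. Origin on the bench below the barrel axis; x along the barrel toward the nozzle, z up. Feed throat at x = -75 mm, barrel support at x = 70 mm, nozzle tip at 158, gearbox face at -150.
- clamp (a point): Barrel support: middle of its plate's top face, straight below the barrel axis, 98 mm above the bench; x along the barrel, y across it, z up. Plate 104 mm (y) x 50 mm (x) x 8 mm, with two 12 mm through holes at y = +28 and -28 mm, one each side of the barrel; 78 mm free below it. A saddle block lies between plate and barrel; the barrel's top is 54 mm above this point.
- throat (a point): Feed throat: centre of the upper face of its round flange (106 mm diameter), above the barrel, 184 mm over the bench; x along the barrel, z up. From this face rise a central hub (44 mm diameter, 22 mm tall, its top edge bevelled 2.5 mm) and four studs (8 mm diameter, 16 mm tall, round tips) on a circle of 80 mm diameter, at 45, 135, 225 and 315 degrees from x.
- ubolt: Steel U-bolt of 8 mm bar, 100 mm tall, 64 mm wide over its two straight legs, 48 mm between, half-round bow, round leg ends. Hangs legs down over the crate's near board. Origin at the outer top of the bow, z up; leg axes at x = +28 and -28 mm, ends at z = -100, straight below z = -32. With its bow on the barrel the origin is 62 mm above the clamp point and the leg ends 38 mm below it.
- leg_a (a point): End of the U-bolt's leg on its +x side.
- leg_b (a point): End of the U-bolt's leg on its -x side.
- legs_mid (a point): Point midway between the two leg ends of the U-bolt.
- chute: Steel feed chute, 95 mm tall: upright open tube, 54 mm outside and 48 mm inside diameter (rim bead 57 mm), on a round foot flange 106 mm in diameter, 8 mm thick; stands on the bench. Origin at the centre of the flange's underside, z up. Four 12 mm through holes on a circle of 80 mm diameter at 45, 135, 225 and 315 degrees from its x; any quarter turn fits. The hub goes into the bore.
- crate: Open wooden crate with brown soap bars, 220 mm (x) by 280 mm (y), 120 mm high, fixed; origin at the centre of its underside. Its near board, 20 mm thick, middle at x = -100 mm, carries the U-bolt; the bars inside are 60 mm high and leave a gap of 44 mm behind that board.
- tin: Closed bare metal tin, 84 mm diameter, 110 mm tall; bystander. Origin at the centre of its underside.
- bar_a: Loose brown soap bar, 60 x 90 x 50 mm, on the bench before the robot; bystander. Origin at the centre of its underside.
- wrench: Steel spanner, 190 mm, lying flat along its x; bystander.
- scraper: Scraper with wooden handle, 240 mm, lying along its x; bystander.
- nut_bowl: Small white plastic bowl with a few nuts in it, 84 mm diameter, 35 mm high; bystander. Origin at the centre of its underside.

How it is judged:
At the end, for the whole second after the job is handed in: U-bolt legs down through both plate holes, ends 30 mm or more below the plate's top, bow on the barrel (5 mm), middle within 9 mm, upright within 0.15 rad; chute flush on the throat flange (3.5 mm), studs through its holes, centred within 5 mm, upright within 0.05 rad; both released and at rest (z of ubolt in the frame of clamp between 0.055 and 0.067 m and z of each of leg_a, leg_b in the frame of clamp below -0.03 m and horizontal distance between legs_mid and clamp below 0.009 m and angle between the x axis of ubolt and the y axis of clamp, either way round below 0.2 rad and angle between ubolt's own z axis and vertical below 0.15 rad and z of chute in the frame of throat between -0.0035 and 0.0035 m and horizontal distance between chute and throat below 0.005 m and angle between chute's own z axis and vertical below 0.05 rad and linear speed of each of ubolt, chute below 0.02 m/s); the robot touches nothing.
It fails at once if a bystander is pushed about (moved more than 30 mm) (distance of any of tin, bar_a, wrench, scraper, nut_bowl from where it was at the start of the episode above 0.03 m).
It fails at once if the U-bolt is dropped into the support (falls faster than 0.6 m/s over it) (horizontal distance between ubolt and clamp below 0.04 m and linear speed of ubolt above 0.6 m/s).
It fails at once if the chute is dropped on the throat (falls faster than 0.6 m/s over it) (horizontal distance between chute and throat below 0.04 m and linear speed of chute above 0.6 m/s).
It also fails if it takes over 64 s, if anything falls off the work surface, if the arm or the gripper's body presses on something with over 40 N, if the wrist force passes 120 N, or if a joint passes its speed limit or range.

ROBOT

A 7-joint arm with a two-finger parallel gripper is mounted at the origin on the work surface. World frame = base frame: x ahead of the robot, y to its left, z up, the work surface at z = 0. Lengths are in m, angles in rad, forces in N, time in s.
With the tool pointing down it reaches from about 0.35 to 0.9 m from the base axis. Payload 8.1 kg.
Tool frame: the origin (TCP) lies on the centre line of the jaws, within the pads' length; the fingertips stand 14 mm ahead of it and the grasp point (between the pads) lies 5 mm behind it (arm.tip_reach is the distance from the TCP to the fingertips, in m); z points along the fingers, y is the direction in which the jaws open and shut (so a half turn about z gives the same grasp; the last joint's range is limited). The gripper opens to 92 mm and grips with 3 to 60 N. Pads are 19 mm wide; open, the fingers measure 130 mm over their backs; the gripper's body (75 mm by 190 mm) begins 47 mm behind the grasp point.
Start: joints at [-1.307, 0.434, 0.025, 1.573, -0.012, 1.134, -0.075], TCP at [0.224, 0.583, 0.241] pointing down, gripper open.
Joint ranges: [-2.62, 2.62], [-0.44, 2.09], [-1.27, 1.32], [0.08, 2.57], [-1.32, 4.46], [0.12, 2], [-2.74, 2.74]. Speed limits (rad/s): [2.22, 2.22, 3.01, 3.01, 3.14, 3.14, 3.14].

INTERFACE

Orientations are given as a rotation vector (axis times angle).
In Python, from cell import sensors, vision, arm, nets gives the robot as it stands.
- The arm moves only by the shell command python3 -m handwheel 'ROWS' [FORCE]. ROWS is JSON, a list of rows, each an object of numbers: "tx", "ty", "tz": the shift along the tool's x, y, z in cm; "wx", "wy", "wz": the turn, a rotation vector about the tool's x, y, z in degrees; "claw": the opening, from 0 (shut) to 1 (fully open). A call has 1 to 12 rows; each row is the pose to reach, as a shift and turn from the pose commanded when the call began, along the tool's axes at that moment; what a row does not reach only later rows make up. A row lasts 1/12 s, in which the tool goes at most 41.7 mm and 7.16 degrees, less where a joint would pass 70% of its speed; a pose out of reach is approached as far as the arm can. A call with a gripper value outside its range is refused whole. The fingers move at their own pace and stop on an object; FORCE is the grip in N (left out, the last holds). Time passes only in rows, so rows that repeat a pose let the fingers close. It gives the time, the measured TCP pose, the force and the opening at its end, in the units of the state.
- sensors.observe(): the state, without advancing time (a new reading comes with each control period).
- vision.get_image(name): name is "scene" or "side" or "wrist"; returns (picture, depth): 480x640x3 uint8, blue, green, red; 480x640 float32, m along the optical axis (not along the pixel's ray), 0 where there is no reading.
- vision.camera_model(name): a dict with "K" (3x3 intrinsics, pixels), "xyz" and "attitude" of the camera in the world; the wrist camera has in their place "hand_eye" (4x4, takes a point from camera to tool coordinates, whose origin is the TCP and whose axes are the flange's). Camera axes: x right, y down, z forward; pixel columns grow to the right and rows downward; lengths in m; the calibration is good to about 2 mm. A picture is of the moment at which its call begins: read the wrist's pose just before it. camera_model takes no time and is no camera call.
- arm.sign_off(): hands the job in, once; it reports no verdict.
Trained networks look in the newest picture that a camera, given by its name, has taken for a name from the list of things; names that differ only in an ending like _2 or _b are one class to them, and where a whole thing is asked for, a point or a joint stands for the part that bears it (a point fixed in the world has none). Each returns a list of dicts, best first, with "score" (0 to 1); they miss things now and then, are a little off and sometimes report something else, mostly with a low value. They report only what shows in the picture. A call takes as long as a camera call.
- nets.cut_out(label, camera): "region" (480x640 bool, what is visible of it) and "uv" ([column, row] in pixels, amid what is visible of it).
The state is a dict: "clock": time; "joints": joint angles; "dq": joint speeds; "joint_efforts": joint torques, N m; "position": TCP position; "ee_rot": TCP orientation; "force": force on the tool from outside, world axes, zero at the start; "ft_torque": the same for the moment, N m; "width": opening from 0.0 (shut) to 1.0 (fully open).
Only numpy, scipy, OpenCV 4.12 (cv2) and the standard library are available. Lean on these libraries where they do the work, as an engineer would, in place of code of your own. Each camera call takes 0.05 s, during which the arm holds its last target.

## Working session

There is one attempt and no reset: what is moved stays moved. The work goes in short steps, Python scripts to look and compute and a shell command to move; the robot and the scene stay as the last step left them, time stands still between calls to the robot, and variables do not carry over. Pictures are saved under pics/ and viewed, and the job is handed in when it is done.

```bash
ls; mkdir -p pics; python3 - <<'E'
from cell import sensors, vision, arm, nets
import cv2,json
s=sensors.observe(); print(s); print(arm.tip_reach)
for n in ["scene","side","wrist"]:
    im,d=vision.get_image(n); cv2.imwrite(f"pics/{n}0.png",im)
    print(n,vision.camera_model(n))
E
```

```text
pics
{'clock': 0.0, 'joints': array([-1.30660028,  0.43519576,  0.02500413,  1.57412578, -0.01158732,
        1.13399867, -0.07509573]), 'dq': array([ 0.0009626 , -0.0008825 , -0.00017006, -0.00111476,  0.00064728,
       -0.00054275, -0.00038041]), 'joint_efforts': array([-4.67650116e-04, -6.67862034e+01,  9.84622948e-01, -3.14454782e+01,
       -6.05442119e-02,  4.31448966e-02,  1.67554613e-04]), 'position': array([0.2240343 , 0.58292681, 0.23995115]), 'ee_rot': array([-5.73051983e-01, -3.08876037e+00,  2.47864970e-03]), 'force': array([ 0.13764287, -0.05104243,  0.11149526]), 'ft_torque': array([-0.01829222,  0.00400133,  0.00215895]), 'width': 1.000173868038647}
0.014
scene {'K': array([[476.29042899,   0.        , 317.79824332],
       [  0.        , 476.29042899, 240.06850353],
       [  0.        ,   0.        ,   1.        ]]), 'xyz': array([1.24285647, 0.50667954, 0.72615795]), 'attitude': array([-1.15460505, -2.14813964,  1.15786777])}
side {'K': array([[437.1134447 ,   0.        , 325.86452891],
       [  0.        , 437.1134447 , 237.62491194],
       [  0.        ,   0.        ,   1.        ]]), 'xyz': array([ 0.27007256, -0.55788058,  0.83359633]), 'attitude': array([-2.35155169,  0.56044069, -0.20623488])}
wrist {'K': array([[367.02962277,   0.        , 316.75543585],
       [  0.        , 367.02962277, 234.10786133],
       [  0.        ,   0.        ,   1.        ]]), 'hand_eye': array([[ 1.99443853e-04, -9.67179357e-01, -2.54094571e-01,
         6.93108011e-02],
       [ 9.99999953e-01,  1.34233436e-04,  2.73976872e-04,
         1.44427814e-03],
       [-2.30876788e-04, -2.54094613e-01,  9.67179339e-01,
        -1.43638544e-01],
       [ 0.00000000e+00,  0.00000000e+00,  0.00000000e+00,
         1.00000000e+00]])}
```

View pics/scene0.png

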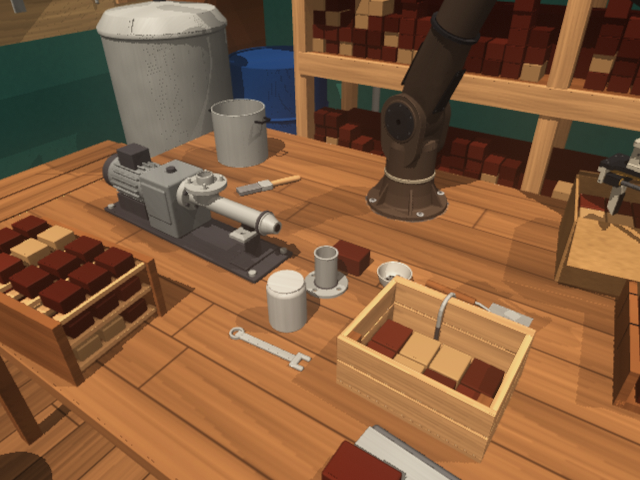

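View pics/side0.png

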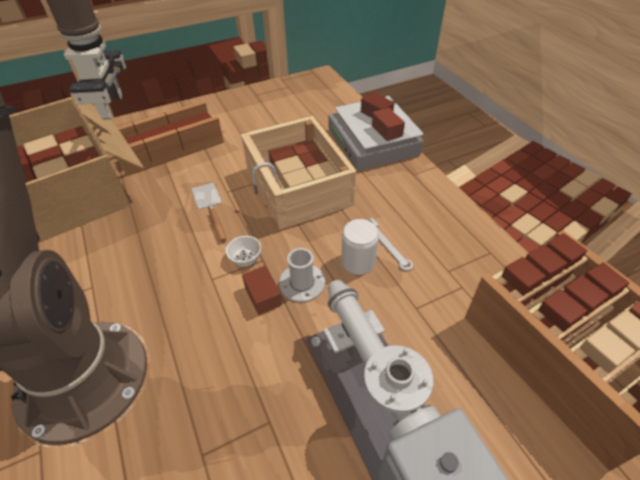

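View pics/wrist0.png

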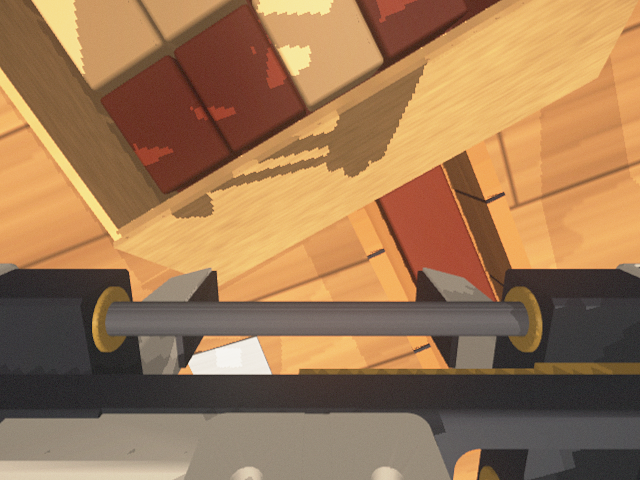

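The scene picture shows the extruder (left, ~200,200), the chute (325,275), the U-bolt on the crate's near board (443,310) and the bystanders near the chute. The side view shows the throat face (400,375), the support plate (365,330), the chute (300,275) and the U-bolt (263,175). Next I measure them.

```bash
cat > h.py <<'E'
from cell import sensors, vision, arm, nets
import numpy as np, cv2
from scipy.spatial.transform import Rotation as R
def cam(name,s=None):
    m=vision.camera_model(name)
    if name=="wrist":
        s=s or sensors.observe()
        T=np.eye(4);T[:3,:3]=R.from_rotvec(s["ee_rot"]).as_matrix();T[:3,3]=s["position"]
        return m["K"],T@m["hand_eye"]
    T=np.eye(4);T[:3,:3]=R.from_rotvec(m["attitude"]).as_matrix();T[:3,3]=m["xyz"]
    return m["K"],T
def shot(name):
    K,T=cam(name); im,d=vision.get_image(name)
    v,u=np.mgrid[0:480,0:640]
    P=np.stack([(u-K[0,2])/K[0,0]*d,(v-K[1,2])/K[1,1]*d,d],-1)@T[:3,:3].T+T[:3,3]
    P[d<=0]=np.nan
    return im,d,P
def proj(name,p,s=None):
    K,T=cam(name,s); q=(np.atleast_2d(p)-T[:3,3])@T[:3,:3]
    q=q@K.T; return q[:,:2]/q[:,2:]
def circ(xy):
    A=np.c_[2*xy,np.ones(len(xy))];b=(xy**2).sum(1)
    c=np.linalg.lstsq(A,b,rcond=None)[0]
    return c[:2],np.sqrt(c[2]+c[0]**2+c[1]**2)
E
python3 - <<'E'
from h import *
np.set_printoptions(precision=4,suppress=True)
np.savez
for n in ["scene","side"]:
    im,d,P=shot(n); np.save(f"P_{n}.npy",P); cv2.imwrite(f"im_{n}.png",im)
    for l in ["extruder","chute","ubolt","crate","tin","bar_a","nut_bowl","wrench","scraper"]:
        r=nets.cut_out(l,n)
        for k in r[:2]:
            q=P[k["region"]]; q=q[~np.isnan(q[:,0])]
            print(n,l,round(k["score"],2),np.round(k["uv"]),k["region"].sum(),np.percentile(q,[2,50,98],axis=0).round(3).tolist() if len(q) else None)
        if r: np.save(f"M_{n}_{l}.npy",r[0]["region"])
E
```

```text
scene extruder 0.79 [192. 211.] 12785 [[0.444, -0.711, 0.006], [0.527, -0.408, 0.096], [0.575, -0.125, 0.2]]
scene chute 0.68 [326. 277.] 1492 [[0.45, -0.028, 0.002], [0.506, 0.028, 0.028], [0.539, 0.064, 0.094]]
scene ubolt 0.49 [441. 314.] 247 [[0.502, 0.313, 0.035], [0.549, 0.319, 0.099], [0.554, 0.325, 0.129]]
scene crate 0.97 [437. 363.] 22308 [[0.523, 0.204, 0.007], [0.642, 0.351, 0.061], [0.736, 0.476, 0.121]]
scene crate 0.58 [492. 308.] 847 [[0.34, 0.227, -0.001], [0.368, 0.375, 0.005], [0.395, 0.457, 0.032]]
scene tin 0.71 [284. 301.] 2237 [[0.609, -0.016, 0.002], [0.661, 0.032, 0.082], [0.681, 0.056, 0.111]]
scene bar_a 0.71 [192. 216.] 12840 [[0.445, -0.711, 0.006], [0.527, -0.406, 0.096], [0.575, -0.124, 0.201]]
scene bar_a 0.57 [350. 262.] 936 [[0.366, -0.01, -0.001], [0.411, 0.043, 0.043], [0.426, 0.07, 0.051]]
scene wrench 0.63 [274. 348.] 779 [[0.711, -0.058, -0.0], [0.732, 0.04, 0.006], [0.747, 0.121, 0.009]]
scene scraper 0.86 [490. 309.] 838 [[0.341, 0.23, -0.001], [0.368, 0.374, 0.005], [0.379, 0.457, 0.02]]
side extruder 0.68 [388. 410.] 18336 [[0.426, -0.505, 0
[... 591 characters left out ...]
46.] 1767 [[0.595, -0.03, 0.002], [0.624, -0.01, 0.093], [0.669, 0.043, 0.112]]
side tin 0.42 [301. 279.] 1762 [[0.439, -0.036, 0.001], [0.482, -0.002, 0.016], [0.533, 0.05, 0.096]]
side bar_a 0.56 [259. 289.] 1246 [[0.362, -0.023, 0.007], [0.39, 0.005, 0.049], [0.42, 0.062, 0.053]]
side nut_bowl 0.93 [245. 247.] 819 [[0.358, 0.11, 0.003], [0.396, 0.162, 0.017], [0.431, 0.188, 0.037]]
side wrench 0.59 [397. 255.] 414 [[0.718, -0.066, -0.001], [0.729, -0.009, 0.006], [0.745, 0.106, 0.01]]
side scraper 0.91 [212. 198.] 748 [[0.343, 0.221, 0.0], [0.367, 0.39, 0.005], [0.402, 0.456, 0.022]]
side scraper 0.46 [394. 252.] 426 [[0.717, -0.066, -0.001], [0.729, -0.006, 0.006], [0.745, 0.118, 0.011]]
```

```bash
python3 - <<'E'
from h import *
from scipy.optimize import least_squares
np.set_printoptions(precision=4,suppress=True)
for n in ["scene","side"]:
    P=np.load(f"P_{n}.npy")
    # flange ring
    near=(P[...,0]>.3)&(P[...,0]<.7)&(P[...,1]>-.6)&(P[...,1]<-.1)
    m=near&(abs(P[...,2]-.184)<.004)
    nn,lab,st,ce=cv2.connectedComponentsWithStats(m.astype(np.uint8))
    for i in np.argsort(-st[1:,4])[:4]+1:
        q=P[lab==i]; print(n,st[i,4],q.mean(0),q.min(0),q.max(0))
    # barrel
    m=near&(P[...,2]>.135)&(P[...,2]<.155)&(P[...,1]>-.26)&(P[...,1]<-.1)
    q=P[m]
    def f(p):
        o=np.array([p[0],-.2,p[1]]);dv=np.array([p[2],1,p[3]]);dv/=np.linalg.norm(dv)
        w=q-o; return np.linalg.norm(w-np.outer(w@dv,dv),axis=1)-.022
    s=least_squares(f,[.49,.13,0,0],loss='soft_l1',f_scale=.002)
    print('barrel',s.x,np.median(abs(s.fun)),len(q),q[:,1].min(),q[:,1].max())
    # base plate & plate top z .098
    m=near&(abs(P[...,2]-.098)<.003); q=P[m]; print('plate98',len(q),np.percentile(q,[2,50,98],axis=0))
    # chute
    m=(abs(P[...,0]-.5)<.08)&(abs(P[...,1]-.02)<.08)
    q=P[m&(P[...,2]>.089)&(P[...,2]<.1)&(P[...,0]<.56)]; print('chute rim',len(q),q.min(0),q.max(0)); c=circ(q[:,:2]);print(c)
    q=P[m&(P[...,2]>.02)&(P[...,2]<.08)&(P[...,0]<.56)&(P[...,0]>.44)]
    def g(p): return np.linalg.norm(q[:,:2]-p,axis=1)-.027
    s=least_squares(g,[.5,.02],loss='soft_l1',f_scale=.002);print('tube',s.x,len(q),np.median(abs(s.fun)))
for n,c,name,sc in [("side",(300,275),"chute",6),("side",(395,370),"throat",5),("scene",(325,275),"chuteS",6),("scene",(205,190),"throatS",6)]:
    im=cv2.imread(f"im_{n}.png");a=im[c[1]-50:c[1]+50,c[0]-65:c[0]+65];cv2.imwrite(f"pics/z_{name}.png",cv2.resize(a,None,fx=6,fy=6,interpolation=cv2.INTER_CUBIC))
E
```

```text
scene 444 [ 0.5111 -0.3278  0.1828] [ 0.4492 -0.3922  0.18  ] [ 0.5545 -0.2835  0.1878]
scene 42 [ 0.4979 -0.4716  0.1844] [ 0.4847 -0.487   0.18  ] [ 0.5097 -0.4597  0.1865]
scene 14 [ 0.4778 -0.5982  0.1845] [ 0.4619 -0.5999  0.1809] [ 0.4911 -0.5967  0.1878]
scene 6 [ 0.5117 -0.598   0.1837] [ 0.5075 -0.5993  0.1805] [ 0.5156 -0.5966  0.1876]
barrel [ 0.5061  0.1285  0.0648 -0.0146] 0.0015647389955275506 678 -0.2599804956012963 -0.10457866458010467
plate98 305 [[ 0.5022 -0.5741  0.0951]
 [ 0.5414 -0.2085  0.0972]
 [ 0.5674 -0.1704  0.1007]]
chute rim 134 [ 0.4614 -0.013   0.089 ] [0.5173 0.0452 0.0961]
(array([0.4897, 0.0172]), np.float64(0.026048599935905362))
tube [0.4886 0.0166] 557 0.0010352274744407954
side 2645 [ 0.4959 -0.3458  0.1841] [ 0.4461 -0.3943  0.18  ] [ 0.5519 -0.2886  0.188 ]
side 248 [ 0.4927 -0.4769  0.1862] [ 0.4817 -0.4881  0.18  ] [ 0.5064 -0.4644  0.188 ]
side 234 [ 0.503  -0.3376  0.1867] [ 0.4883 -0.3526  0.1835] [ 0.5182 -0.3224  0.188 ]
side 1 [ 0.5296 -0.4358  0.1811] [ 0.5296 -0.4358  0.1811] [ 0.5296 -0.4358  0.1811]
barrel [ 0.5043  0.1302  0.0319 -0.0022] 0.0007900181558689011 1511 -0.25997117929389446 -0.107905497006202
plate98 656 [[ 0.4521 -0.2228  0.0955]
 [ 0.4778 -0.1988  0.0982]
 [ 0.5552 -0.1714  0.1003]]
chute rim 178 [ 0.4594 -0.0134  0.089 ] [0.5152 0.0431 0.0988]
(array([0.4869, 0.0138]), np.float64(0.025813111254840718))
tube [0.487  0.0142] 576 0.0013299155014817755
```

```bash
python3 - <<'E'
from h import *
np.set_printoptions(precision=4,suppress=True)
for n in ["scene","side"]:
    P=np.load(f"P_{n}.npy"); M=np.load(f"M_{n}_crate.npy")
    q=P[M&(abs(P[...,2]-.12)<.003)]
    r=cv2.minAreaRect(q[:,:2].astype(np.float32)); print(n,r,len(q))
    U=np.load(f"M_{n}_ubolt.npy"); u=P[U]; u=u[np.argsort(-u[:,2])]
    print(u[::8])
im=cv2.imread("im_side.png");a=im[130:230,210:330];b=cv2.imread("im_scene.png")[275:375,390:510]
cv2.imwrite("pics/ub.png",cv2.resize(np.hstack([a,b]),None,fx=3.3,fy=3.3,interpolation=cv2.INTER_CUBIC))
a=cv2.imread("pics/z_throat.png");b=cv2.imread("pics/z_chute.png")
cv2.imwrite("pics/tc.png",cv2.resize(np.hstack([a,b]),(800,308)))
E
```

```text
scene ((0.622493326663971, 0.3377099633216858), (0.28038978576660156, 0.22359123826026917), 87.9684066772461) 3402
[[0.5224 0.3213 0.1306]
 [0.5172 0.3196 0.1287]
 [0.5206 0.323  0.1277]
 [0.5302 0.3168 0.1266]
 [0.5349 0.3188 0.126 ]
 [0.5354 0.3192 0.124 ]
 [0.5353 0.3174 0.123 ]
 [0.5391 0.319  0.1216]
 [0.542  0.3183 0.1209]
 [0.543  0.317  0.1185]
 [0.502  0.3259 0.1158]
 [0.5477 0.3196 0.1131]
 [0.5471 0.3176 0.1117]
 [0.5476 0.3203 0.1083]
 [0.5485 0.3212 0.1044]
 [0.5297 0.3183 0.1016]
 [0.553  0.3159 0.0975]
 [0.5509 0.3138 0.0922]
 [0.5498 0.3202 0.0868]
 [0.5532 0.3199 0.084 ]
 [0.5484 0.3208 0.0782]
 [0.5526 0.315  0.0732]
 [0.5546 0.3185 0.0686]
 [0.552  0.3181 0.0637]
 [0.5518 0.3145 0.0589]
 [0.5539 0.3158 0.0559]
 [0.5526 0.32   0.0517]
 [0.5297 0.307  0.0479]
 [0.5516 0.3165 0.0435]
 [0.55   0.3207 0.0389]
 [0.5501 0.3129 0.0347]]
side ((0.6205886602401733, 0.334891140460968), (0.2834479808807373, 0.2206939458847046), 87.81324768066406) 1255
[[0.519  0.3134 0.1302]
 [0.5241 0.3129 0.1287]
 [0.5178 0.3186 0.1269]
 [0.517  0.3169 0.1252]
 [0.522  0.3161 0.124 ]
 [0.5364 0.3112 0.1222]
 [0.4989 0.3222 0.1183]
 [0.5398 0.3144 0.1154]
 [0.4967 0.319  0.1115]
 [0.4932 0.3204 0.1018]
 [0.5473 0.3103 0.0957]
 [0.5513 0.3155 0.0869]
 [0.5484 0.3105 0.078 ]
 [0.4907 0.3127 0.0641]]
```

View pics/ub.png

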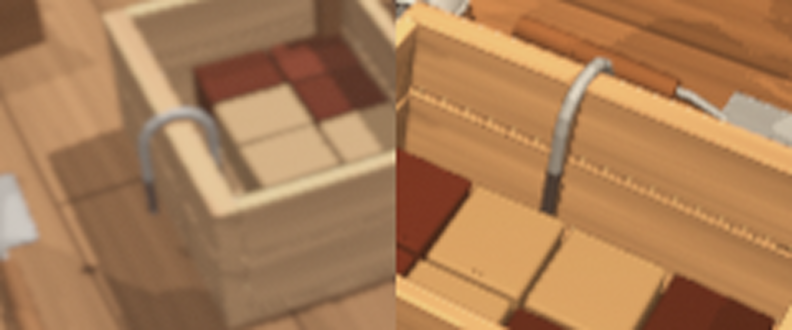

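View pics/tc.png

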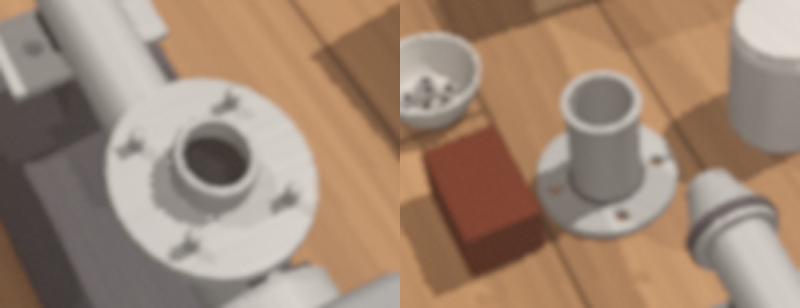

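```bash
cat > to.py <<'E'
import sys
from h import *
# usage: to.py x y z yaw_of_tool_y_deg : shift in tool cm & wz deg
x,y,z,yaw=map(float,sys.argv[1:5])
s=sensors.observe(); Rm=R.from_rotvec(s["ee_rot"])
yt=Rm.as_matrix()[:,1]; cur=np.degrees(np.arctan2(yt[1],yt[0]))
# desired: z down
c,sn=np.cos(np.radians(yaw)),np.sin(np.radians(yaw))
D=np.array([[-sn,c,0],[c,sn,0],[0,0,-1]]).T
D=np.stack([np.cross([c,sn,0],[0,0,-1]),[c,sn,0],[0,0,-1]],1)
w=np.degrees((Rm.inv()*R.from_matrix(D)).as_rotvec())
t=Rm.inv().apply(np.array([x,y,z])-s["position"])*100
print("t",s["clock"].__round__(2),"cur yaw",cur.round(2),"pos",s["position"].round(4),"width",round(s["width"],3),"F",s["force"].round(1),"q",s["joints"].round(2))
print("shift cm",t.round(2),"turn deg",w.round(2),"rows",np.ceil(max(np.linalg.norm(t)/4.17,np.linalg.norm(w)/7.16)))
E
python3 to.py .521 .317 .27 88
```

```text
t 1.15 cur yaw 68.98 pos [0.2242 0.5834 0.2408] width 1.002 F [0.1 0.3 0.8] q [-1.31  0.43  0.02  1.57 -0.01  1.13 -0.08]
shift cm [-37.26 -14.22  -2.92] turn deg [  0.     0.   -19.02] rows 10.0
```

```bash
python3 -m handwheel '[{"tz":-4,"tx":-3},{"tx":-7,"ty":-2,"tz":-5,"wz":-5},{"tx":-11,"ty":-4,"tz":-5,"wz":-10},{"tx":-15,"ty":-5.5,"tz":-5,"wz":-15},{"tx":-19,"ty":-7,"tz":-5,"wz":-19},{"tx":-23,"ty":-8.5,"tz":-5,"wz":-19},{"tx":-27,"ty":-10,"tz":-5,"wz":-19},{"tx":-31,"ty":-11.5,"tz":-4,"wz":-19},{"tx":-34.5,"ty":-13,"tz":-3,"wz":-19},{"tx":-37.3,"ty":-14.2,"tz":-2.9,"wz":-19},{"tx":-37.3,"ty":-14.2,"tz":-2.9,"wz":-19},{"tx":-37.3,"ty":-14.2,"tz":-2.9,"wz":-19}]'
python3 - <<'E'
from h import *
im,d,P=shot("wrist"); cv2.imwrite("pics/w1.png",im); np.save("P_w1.npy",P)
r=nets.cut_out("ubolt","wrist")
for k in r: print(k["score"],k["uv"],k["region"].sum())
if r: np.save("M_w1.npy",r[0]["region"])
E
python3 to.py .521 .317 .27 88
```

```text
t 1.25 cur yaw 68.98 pos [0.2242 0.5835 0.2408] width 1.001 F [-0.8 -0.4  0.2] q [-1.31  0.43  0.03  1.57 -0.01  1.13 -0.08]
shift cm [-37.27 -14.22  -2.93] turn deg [ 1.000e-02 -0.000e+00 -1.902e+01] rows 10.0invalid input
```

View pics/w1.png

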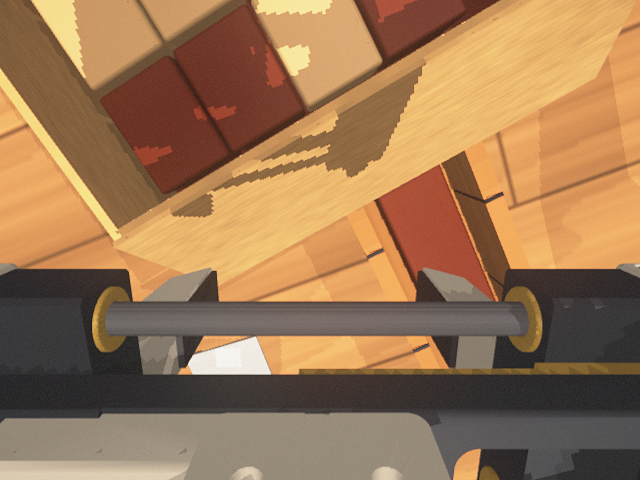

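The call was refused ("invalid input") and the arm didn't move. Rows probably need every key, so I'll try with all seven filled in.

```bash
python3 -m handwheel '[{"tx":-3,"ty":0,"tz":-4,"wx":0,"wy":0,"wz":0,"claw":1},{"tx":-7,"ty":-2,"tz":-5,"wx":0,"wy":0,"wz":-5,"claw":1},{"tx":-11,"ty":-4,"tz":-5,"wx":0,"wy":0,"wz":-10,"claw":1},{"tx":-15,"ty":-5.5,"tz":-5,"wx":0,"wy":0,"wz":-15,"claw":1},{"tx":-19,"ty":-7,"tz":-5,"wx":0,"wy":0,"wz":-19,"claw":1},{"tx":-23,"ty":-8.5,"tz":-5,"wx":0,"wy":0,"wz":-19,"claw":1},{"tx":-27,"ty":-10,"tz":-5,"wx":0,"wy":0,"wz":-19,"claw":1},{"tx":-31,"ty":-11.5,"tz":-4,"wx":0,"wy":0,"wz":-19,"claw":1},{"tx":-34.5,"ty":-13,"tz":-3,"wx":0,"wy":0,"wz":-19,"claw":1},{"tx":-37.3,"ty":-14.2,"tz":-2.9,"wx":0,"wy":0,"wz":-19,"claw":1},{"tx":-37.3,"ty":-14.2,"tz":-2.9,"wx":0,"wy":0,"wz":-19,"claw":1},{"tx":-37.3,"ty":-14.2,"tz":-2.9,"wx":0,"wy":0,"wz":-19,"claw":1}]'
cat > wlook.py <<'E'
import sys
from h import *
im,d,P=shot("wrist"); n=sys.argv[1]; cv2.imwrite(f"pics/{n}.png",im); np.save(f"P_{n}.npy",P)
for l in sys.argv[2:]:
    r=nets.cut_out(l,"wrist")
    for k in r: print(l,k["score"],k["uv"],k["region"].sum())
    if r: np.save(f"M_{n}_{l}.npy",r[0]["region"])
E
python3 wlook.py w2 ubolt
python3 to.py .521 .317 .27 88
```

```text
clock: 2.25
position: [0.5241, 0.3131, 0.2692]
ee_rot: [0.066, 3.14, -0.003]
force: [-0.6, 0.4, 1.2]
width: 1.003
ubolt 0.62 [322.2, 213.2] 704
t 2.35 cur yaw 87.96 pos [0.5211 0.3175 0.2697] width 0.998 F [0.1 0.8 1.3] q [-0.7   0.39  0.09  1.57 -0.04  1.18  0.94]
shift cm [ 0.01 -0.05 -0.03] turn deg [ 0.03 -0.03 -0.04] rows 1.0
```

View pics/w2.png

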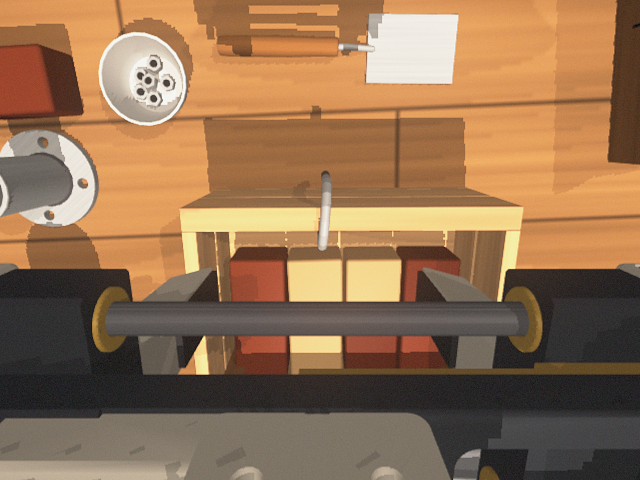

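The wrist picture shows the U-bolt over the near board, with its bow at (323,215) and a leg end at (326,175). Three of the chute's flange holes also show, at (45,143), (83,183) and (50,215).

```bash
python3 - <<'E'
from h import *
np.set_printoptions(precision=4,suppress=True)
P=np.load("P_w2.npy");M=np.load("M_w2_ubolt.npy");u=P[M];u=u[np.isfinite(u[:,0])]
b=u[(u[:,2]>.11)&(u[:,2]<.135)];print(len(b),b.min(0),b.max(0),np.median(b,0))
print(np.polyfit(b[:,0],b[:,1],1), np.polyval(np.polyfit(b[:,0],b[:,1],1),.521))
t=u[u[:,2]>.126];print(t.mean(0),len(t))
lo=u[u[:,2]<.105];print("near leg",lo[:,:].mean(0),len(lo),lo.min(0),lo.max(0))
# board top points
m=(abs(P[...,2]-.12)<.004)&(P[...,0]<.545)&(P[...,1]>.24)&(P[...,1]<.42)&~cv2.dilate(M.astype(np.uint8),np.ones((9,9))).astype(bool)
q=P[m];print(len(q),np.percentile(q,[1,50,99],axis=0)); 
r=cv2.minAreaRect(q[:,:2].astype(np.float32));print(r)
E
```

```text
606 [0.491  0.3148 0.11  ] [0.5476 0.3269 0.131 ] [0.5156 0.3211 0.1254]
[-0.1155  0.3807] 0.32058631827546025
[0.5196 0.3208 0.1279] 278
near leg [0.4931 0.3229 0.0817] 76 [0.4883 0.3149 0.0442] [0.5454 0.3274 0.105 ]
4930 [[0.5083 0.2417 0.1168]
 [0.5201 0.3363 0.1197]
 [0.5321 0.4182 0.1213]]
((0.5205419063568115, 0.33001527190208435), (0.18069946765899658, 0.020392240956425667), 87.97733306884766)
```

```bash
python3 to.py .4872 .3238 .114 84
```

```text
t 2.35 cur yaw 87.96 pos [0.5211 0.3175 0.2697] width 0.998 F [0.1 0.8 1.3] q [-0.7   0.39  0.09  1.57 -0.04  1.18  0.94]
shift cm [ 3.4   0.5  15.57] turn deg [ 0.03 -0.03  3.96] rows 4.0
```

```bash
python3 -m handwheel '[{"tx":3,"ty":0.5,"tz":2,"wx":0,"wy":0,"wz":4,"claw":0.5},{"tx":3.4,"ty":0.5,"tz":6,"wx":0,"wy":0,"wz":4,"claw":0.5},{"tx":3.4,"ty":0.5,"tz":9.5,"wx":0,"wy":0,"wz":4,"claw":0.4},{"tx":3.4,"ty":0.5,"tz":12.5,"wx":0,"wy":0,"wz":4,"claw":0.4},{"tx":3.4,"ty":0.5,"tz":15,"wx":0,"wy":0,"wz":4,"claw":0.4},{"tx":3.4,"ty":0.5,"tz":15.6,"wx":0,"wy":0,"wz":4,"claw":0.4},{"tx":3.4,"ty":0.5,"tz":15.6,"wx":0,"wy":0,"wz":4,"claw":0.4}]' 40
python3 wlook.py w3 ubolt;python3 to.py .4872 .3238 .114 84
```

```text
clock: 2.93
position: [0.4856, 0.3241, 0.1124]
ee_rot: [-0.161, -3.134, 0.003]
force: [0.4, 0.3, -0.1]
width: 0.541
ubolt 0.57 [313.2, 300.7] 1230
ubolt 0.51 [407.9, 58.5] 22339
t 3.03 cur yaw 84.06 pos [0.4877 0.3247 0.1151] width 0.456 F [0.1 1.  0.9] q [-0.73  0.5   0.08  1.82 -0.05  0.82  0.84]
shift cm [ 0.04 -0.09  0.11] turn deg [0.08 0.05 0.06] rows 1.0
```

View pics/w3.png

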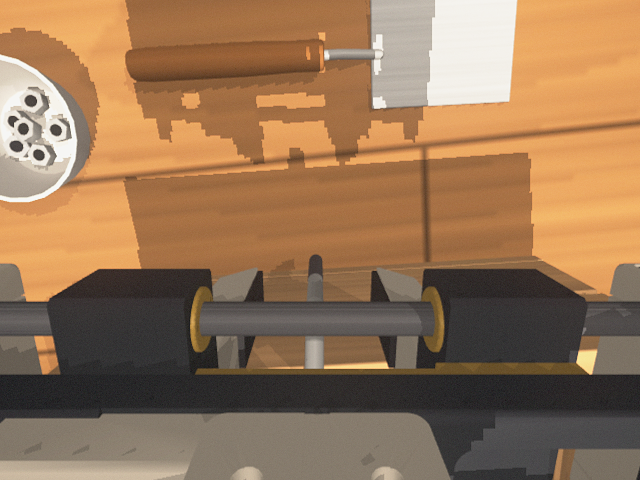

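The U-bolt's leg is centred between the fingers (column 316). Closing.

```bash
python3 -m handwheel '[{"tx":0,"ty":0,"tz":0,"wx":0,"wy":0,"wz":0,"claw":0},{"tx":0,"ty":0,"tz":0,"wx":0,"wy":0,"wz":0,"claw":0},{"tx":0,"ty":0,"tz":0,"wx":0,"wy":0,"wz":0,"claw":0},{"tx":0,"ty":0,"tz":0,"wx":0,"wy":0,"wz":0,"claw":0},{"tx":0,"ty":0,"tz":0,"wx":0,"wy":0,"wz":0,"claw":0},{"tx":0,"ty":0,"tz":0,"wx":0,"wy":0,"wz":0,"claw":0}]' 50
python3 to.py .4872 .3238 .3 84
```

```text
clock: 3.53
position: [0.4878, 0.3233, 0.1141]
ee_rot: [0.165, 3.137, 0.0]
force: [-0.0, -0.1, 1.4]
width: 0.063
t 3.53 cur yaw 83.97 pos [0.4878 0.3233 0.1141] width 0.063 F [-0.  -0.1  1.4] q [-0.73  0.5   0.08  1.82 -0.05  0.82  0.84]
shift cm [  0.06   0.05 -18.59] turn deg [ 0.02  0.02 -0.03] rows 5.0
```

```bash
python3 -m handwheel '[{"tx":0,"ty":0,"tz":0,"wx":0,"wy":0,"wz":0,"claw":0},{"tx":0,"ty":0,"tz":-1,"wx":0,"wy":0,"wz":0,"claw":0},{"tx":0,"ty":0,"tz":-3,"wx":0,"wy":0,"wz":0,"claw":0},{"tx":0,"ty":0,"tz":-6,"wx":0,"wy":0,"wz":0,"claw":0},{"tx":0,"ty":0,"tz":-9,"wx":0,"wy":0,"wz":0,"claw":0},{"tx":0,"ty":0,"tz":-12,"wx":0,"wy":0,"wz":0,"claw":0},{"tx":0,"ty":0,"tz":-15,"wx":0,"wy":0,"wz":0,"claw":0},{"tx":0,"ty":0,"tz":-17,"wx":0,"wy":0,"wz":0,"claw":0},{"tx":0,"ty":0,"tz":-17.5,"wx":0,"wy":0,"wz":0,"claw":0},{"tx":0,"ty":0,"tz":-17.5,"wx":0,"wy":0,"wz":0,"claw":0}]' 50
python3 to.py .4872 .3238 .3 84
python3 - <<'E'
from h import *
out=[]
for n in ["side","scene"]:
    im,d,P=shot(n); np.save(f"P_{n}1.npy",P)
    p=sensors.observe()["position"]; u=proj(n,p)[0].astype(int); print(n,u)
    a=im[max(0,u[1]-70):max(0,u[1]-70)+150,u[0]-70:u[0]+80]; out.append(cv2.resize(a,(390,390),interpolation=cv2.INTER_CUBIC))
    r=nets.cut_out("ubolt",n)
    for k in r: print(k["score"],k["uv"],k["region"].sum())
    if r: np.save(f"M_{n}1.npy",r[0]["region"])
cv2.imwrite("pics/held.png",np.hstack(out))
E
```

```text
clock: 4.37
position: [0.4881, 0.3236, 0.2906]
ee_rot: [0.165, 3.135, 0.003]
force: [0.3, -0.2, -2.2]
width: 0.068
t 4.37 cur yaw 83.98 pos [0.4881 0.3236 0.2906] width 0.068 F [ 0.3 -0.2 -2.2] q [-0.75  0.33  0.1   1.61 -0.03  1.2   0.82]
shift cm [ 0.09  0.01 -0.94] turn deg [ 0.13  0.12 -0.02] rows 1.0
side [239 110]
0.77 [265.9, 122.4] 225
0.61 [257.4, 291.2] 1206
0.32 [299.6, 278.9] 1700
scene [469 217]
0.98 [454.1, 239.0] 463
```

View pics/held.png

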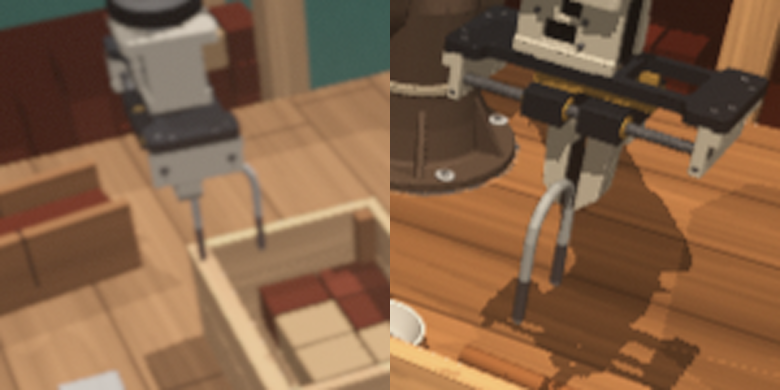

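Both legs hang free from the grip. Next I fit the U-bolt's pose in the hand.

```bash
cat > ufit.py <<'E'
from h import *
from scipy.optimize import least_squares
from scipy.spatial import cKDTree
th=np.linspace(0,np.pi,80)
C=np.r_[np.c_[28*np.cos(th),0*th,-32+28*np.sin(th)],np.c_[28+0*np.linspace(0,1,80),np.zeros(80),np.linspace(-32,-98,80)],np.c_[-28+0*np.linspace(0,1,80),np.zeros(80),np.linspace(-32,-98,80)]]/1000
tree=cKDTree(C)
def fit(q,x0):
    def f(p):
        l=R.from_rotvec(p[3:]).inv().apply(q-p[:3])
        return (tree.query(l)[0]-.004)*1000
    s=least_squares(f,x0,loss='soft_l1',f_scale=2,diff_step=1e-4,x_scale=[.01]*3+[.1]*3)
    return s.x,np.median(abs(s.fun))
def legs(p):
    return R.from_rotvec(p[3:]).apply(np.array([[.028,0,-.1],[-.028,0,-.1]]))+p[:3]
E
python3 - <<'E'
from ufit import *
np.set_printoptions(precision=4,suppress=True)
pos=np.array([.4881,.3236,.2906]); Q=[]
for n in ["scene","side"]:
    P=np.load(f"P_{n}1.npy");M=np.load(f"M_{n}1.npy")
    q=P[M];q=q[np.isfinite(q[:,0])]; q=q[(np.linalg.norm(q-pos,axis=1)<.15)]
    Q.append(q);x0=np.r_[.521,.32,.304,0,0,-.1]
    x,e=fit(q,x0);print(n,len(q),x,e,legs(x))
x,e=fit(np.vstack(Q),x0);print(x,e,legs(x), R.from_rotvec(x[3:]).as_matrix()[:,[0,2]])
E
```

```text
scene 457 [ 0.5209  0.3193  0.302   0.0076  0.0192 -0.1218] 0.5577913876594195 [[0.5468 0.3167 0.2014]
 [0.4912 0.3235 0.2025]]
side 191 [ 0.5208  0.3178  0.3062  0.0174  0.0142 -0.117 ] 0.5654853620808602 [[0.5473 0.3164 0.2058]
 [0.4917 0.3229 0.2067]]
[ 0.5211  0.3189  0.3023  0.0086  0.0206 -0.1208] 0.6615459508252138 [[0.5469 0.3165 0.2017]
 [0.4913 0.3232 0.2029]] [[ 0.9925  0.0201]
 [-0.1204 -0.0098]
 [-0.0211  0.9998]]
```

```bash
python3 - <<'E'
from h import *
for n,c in [("side",(360,335)),("scene",(245,232))]:
    im=cv2.imread(f"im_{n}.png");a=im[c[1]-25:c[1]+25,c[0]-33:c[0]+33];cv2.imwrite(f"pics/cl_{n}.png",cv2.resize(a,None,fx=12,fy=12,interpolation=cv2.INTER_CUBIC))
    # prediction
    o=np.array([.504,-.196,.098]);yaw=88
    ex=np.array([np.cos(np.radians(yaw)),np.sin(np.radians(yaw)),0]);ey=np.array([-ex[1],ex[0],0])
    print(n,proj(n,[o,o+.028*ey,o-.028*ey]), c)
E
```

```text
side [[353.05595197 329.4031444 ]
 [339.82866118 334.91506481]
 [366.04094492 323.99219149]] (360, 335)
scene [[250.29857024 227.19770372]
 [257.82633941 222.37441513]
 [242.52765204 232.17678587]] (245, 232)
```

View pics/cl_side.png

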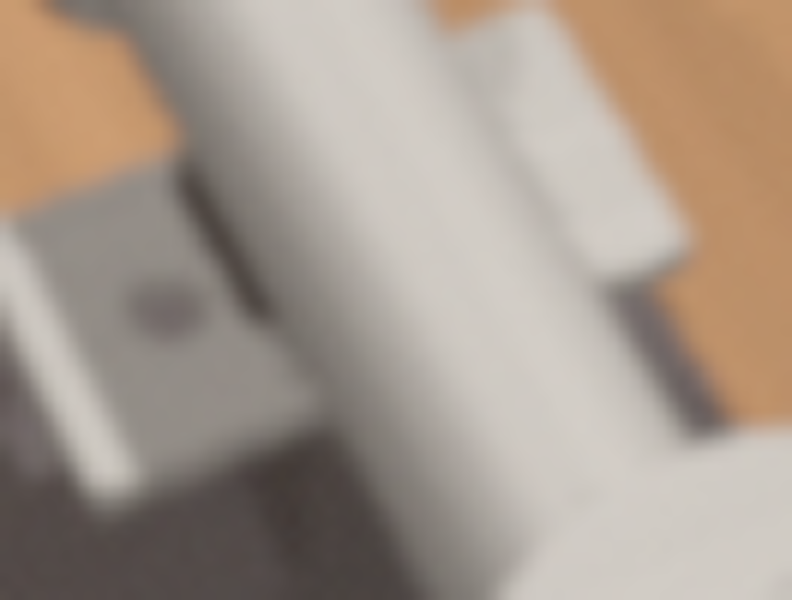

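View pics/cl_scene.png

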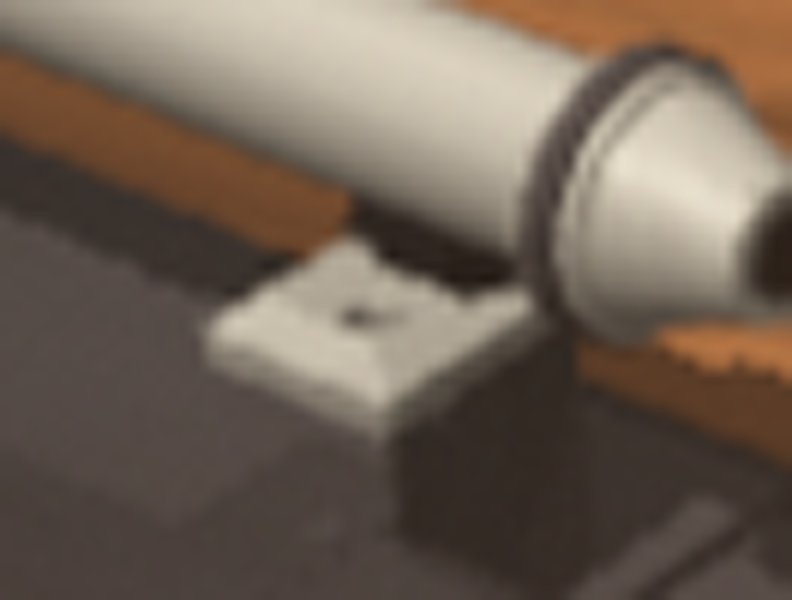

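```bash
cat >> h.py <<'E'
def onplane(name,uv,z,s=None):
    K,T=cam(name,s); uv=np.atleast_2d(uv); r=np.c_[(uv-K[:2,2])/K[0,0],np.ones(len(uv))]@T[:3,:3].T
    return T[:3,3]+r*((z-T[2,3])/r[:,2:])
E
python3 - <<'E'
from h import *
print(onplane("side",[341-.5,335.6-.5],.098),onplane("scene",[242.4-.5,233.2-.5],.098))
E
```

```text
[[ 0.47696358 -0.19594158  0.098     ]] [[ 0.53461986 -0.1966894   0.098     ]]
```

```bash
python3 to.py .4743 -.195 .30 89
```

```text
t 4.57 cur yaw 83.98 pos [0.4869 0.3228 0.287 ] width 0.066 F [ 1.1 -0.2 -1.9] q [-0.75  0.33  0.1   1.61 -0.03  1.2   0.82]
shift cm [ -4.18 -51.62  -1.2 ] turn deg [-0.11 -0.13 -5.02] rows 13.0
```

```bash
python3 -m handwheel '[{"tx":-0.3,"ty":-4,"tz":-0.5,"wx":0,"wy":0,"wz":0,"claw":0},{"tx":-0.6,"ty":-8,"tz":-1,"wx":0,"wy":0,"wz":-1,"claw":0},{"tx":-1,"ty":-12,"tz":-1,"wx":0,"wy":0,"wz":-2,"claw":0},{"tx":-1.3,"ty":-16,"tz":-1,"wx":0,"wy":0,"wz":-3,"claw":0},{"tx":-1.6,"ty":-20,"tz":-1,"wx":0,"wy":0,"wz":-4,"claw":0},{"tx":-2,"ty":-24,"tz":-1,"wx":0,"wy":0,"wz":-5,"claw":0},{"tx":-2.3,"ty":-28,"tz":-1,"wx":0,"wy":0,"wz":-5,"claw":0},{"tx":-2.6,"ty":-32,"tz":-1,"wx":0,"wy":0,"wz":-5,"claw":0},{"tx":-3,"ty":-36,"tz":-1,"wx":0,"wy":0,"wz":-5,"claw":0},{"tx":-3.3,"ty":-40,"tz":-1,"wx":0,"wy":0,"wz":-5,"claw":0},{"tx":-3.6,"ty":-44,"tz":-1,"wx":0,"wy":0,"wz":-5,"claw":0},{"tx":-3.9,"ty":-48,"tz":-1,"wx":0,"wy":0,"wz":-5,"claw":0}]' 50
python3 to.py .4743 -.195 .30 89
```

```text
clock: 5.57
position: [0.475, -0.1599, 0.2977]
ee_rot: [-0.028, -3.14, -0.0]
force: [1.5, -0.4, -1.7]
width: 0.067
t 5.57 cur yaw 88.99 pos [ 0.475  -0.1599  0.2977] width 0.067 F [ 1.5 -0.4 -1.7] q [-0.1   0.18  0.38  1.8  -0.07  1.17  1.86]
shift cm [ 0.   -3.51 -0.23] turn deg [ 0.01 -0.11 -0.01] rows 1.0
```

```bash
python3 -m handwheel '[{"tx":0,"ty":-3,"tz":-0.2,"wx":0,"wy":0,"wz":0,"claw":0},{"tx":0,"ty":-3.2,"tz":-0.2,"wx":0,"wy":0,"wz":0,"claw":0},{"tx":0,"ty":-3.2,"tz":-0.2,"wx":0,"wy":0,"wz":0,"claw":0},{"tx":0,"ty":-3.2,"tz":-0.2,"wx":0,"wy":0,"wz":0,"claw":0}]' 50
python3 wlook.py w4 ubolt
cat > look2.py <<'E'
import sys
from ufit import *
np.set_printoptions(precision=4,suppress=True)
tag=sys.argv[1]; s=sensors.observe(); pos=s["position"]; Q=[];out=[]
for n in ["scene","side"]:
    im,d,P=shot(n); np.save(f"P_{n}_{tag}.npy",P); cv2.imwrite(f"im_{n}_{tag}.png",im)
    u=proj(n,pos)[0].astype(int)+[0,30]
    x,y=max(0,u[0]-60),max(0,u[1]-60); print(n,"crop origin",x,y)
    out.append(cv2.resize(im[y:y+120,x:x+120],(390,390),interpolation=cv2.INTER_CUBIC))
    r=nets.cut_out("ubolt",n)
    if not r: print("none");continue
    for k in r[:3]:
        q=P[k["region"]];q=q[np.isfinite(q[:,0])]; q=q[np.linalg.norm(q-pos,axis=1)<.15]
        if 60<len(q)<3000 and len(q)>.7*k["region"].sum():
            x0=np.r_[pos+[.032,-.002,.014],0,.02,-.03]
            p,e=fit(q,x0);print(n,round(k["score"],2),len(q),p,e.round(2),legs(p).tolist());Q.append(q);break
if len(Q)==2:
    p,e=fit(np.vstack(Q),x0);print("both",p,e.round(2),"mid",legs(p).mean(0),"yaw",np.degrees(p[5]),"rel",legs(p).mean(0)-pos)
cv2.imwrite(f"pics/l_{tag}.png",np.hstack(out)); print(s["clock"],pos)
E
python3 look2.py a
```

```text
clock: 5.9
position: [0.4751, -0.1894, 0.2997]
ee_rot: [-0.028, -3.139, -0.001]
force: [-0.4, 0.8, -2.0]
width: 0.071
ubolt 0.76 [316.8, 294.6] 1300
scene crop origin 193 117
scene 0.51 278 [ 0.5102 -0.1883  0.3138 -0.0124  0.0235 -0.0544] 0.87 [[0.5357774749812185, -0.19098701420644876, 0.2132045616099369], [0.47987583362719366, -0.18793196249680363, 0.21449806575657532]]
side crop origin 279 236
6.0 [ 0.4755 -0.1885  0.3   ]
```

View pics/w4.png

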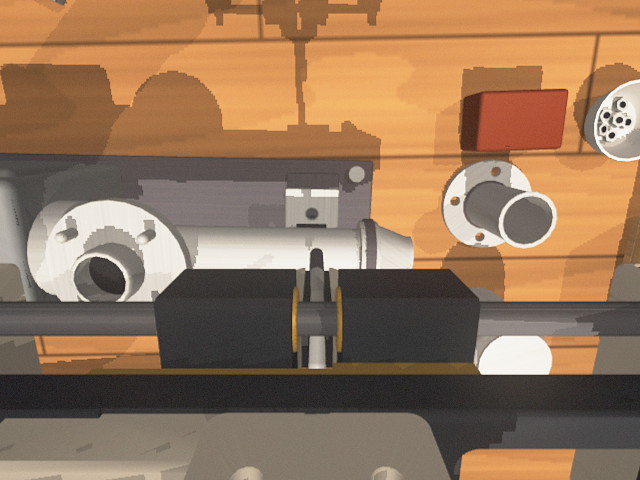

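View pics/l_a.png

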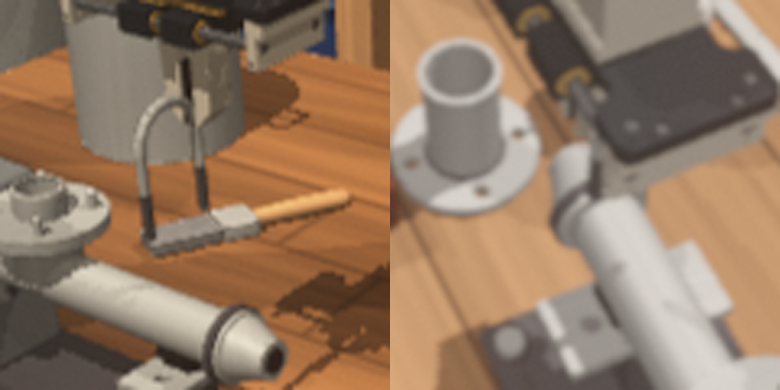

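Wrist view: the plate's near hole is at (312,213), the near leg's end is just below it at about (317,255), and the throat's hub and two studs are at (66,236) and (147,236). I refine the numbers from this.

```bash
python3 - <<'E'
from h import *
from scipy.optimize import least_squares
np.set_printoptions(precision=4,suppress=True)
im=cv2.imread("pics/w4.png");P=np.load("P_w4.npy");s=dict(position=np.array([.4753,-.189,.2998]),ee_rot=np.array([-.028,-3.139,-.001]))
g=im.mean(2)
a=g[203:223,302:324]; m=a<0.55*np.median(a[8:12]); 
v,u=np.nonzero(a<70);print("hole px",u.mean()+302,v.mean()+203,len(u)); print(onplane("wrist",[u.mean()+302,v.mean()+203],.098,s))
# barrel points
m=(P[...,2]>.132)&(P[...,2]<.156)&(P[...,1]>-.27)&(P[...,1]<-.14)&(P[...,0]<.53)&(P[...,0]>.475)
m[268:]=False
q=P[m]
def f(p):
    o=np.array([p[0],-.2,p[1]]);dv=np.array([p[2],1,0]);dv/=np.linalg.norm(dv)
    w=q-o; return (np.linalg.norm(w-np.outer(w@dv,dv),axis=1)-.022)*1000
r=least_squares(f,[.505,.13,.03],loss='soft_l1',f_scale=1);print('barrel',r.x,np.median(abs(r.fun)),len(q),np.degrees(np.arctan(r.x[2])))
# flange
m=(abs(P[...,2]-.184)<.004); m[300:]=False; m[:,220:]=False
cs,_=cv2.findContours(m.astype(np.uint8),cv2.RETR_EXTERNAL,cv2.CHAIN_APPROX_NONE)
c=max(cs,key=cv2.contourArea)[:,0];print(c.min(0),c.max(0))
c=c[(c[:,1]<260)&(c[:,0]<195)]
w=onplane("wrist",c,.184,s)[:,:2]
fr=lambda p:(np.linalg.norm(w-p,axis=1)-.053)*1000
r=least_squares(fr,[.5,-.34],loss='soft_l1',f_scale=.7);print('throat',r.x,np.median(abs(r.fun)))
for b,n in [((20,190,240,300),"thr"),((430,150,570,250),"chu"),((270,170,380,270),"cl")]:
    cv2.imwrite(f"pics/w4_{n}.png",cv2.resize(im[b[1]:b[3],b[0]:b[2]],None,fx=3.4 if n=="thr" else 5,fy=3.4 if n=="thr" else 5,interpolation=cv2.INTER_CUBIC))
E
```

```text
hole px 311.45454545454544 216.27272727272728 11
[[ 0.4791 -0.1922  0.098 ]]
barrel [0.5045 0.1297 0.0249] 0.49150067413485443 5571 1.4267521277546156
[ 45 200] [188 299]
throat [ 0.5    -0.3369] 0.5008356598813559
```

View pics/w4_cl.png

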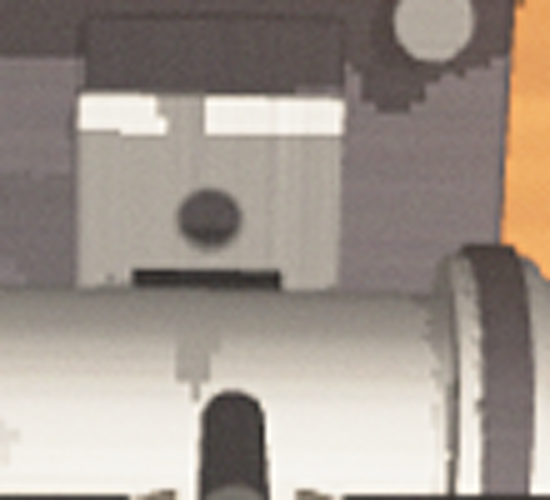

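View pics/w4_chu.png

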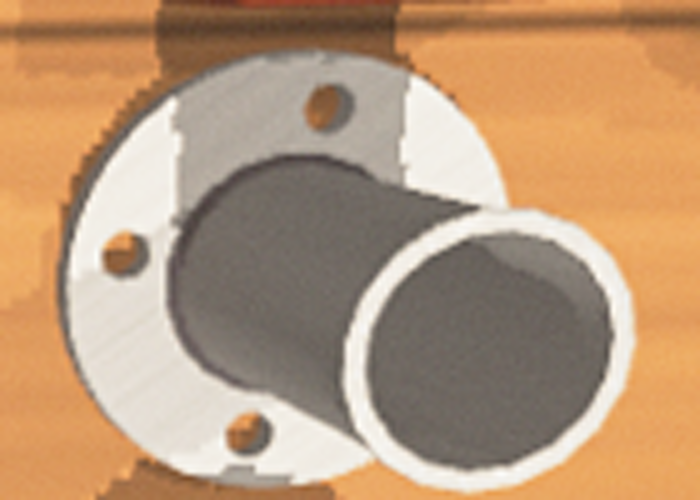

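View pics/w4_thr.png

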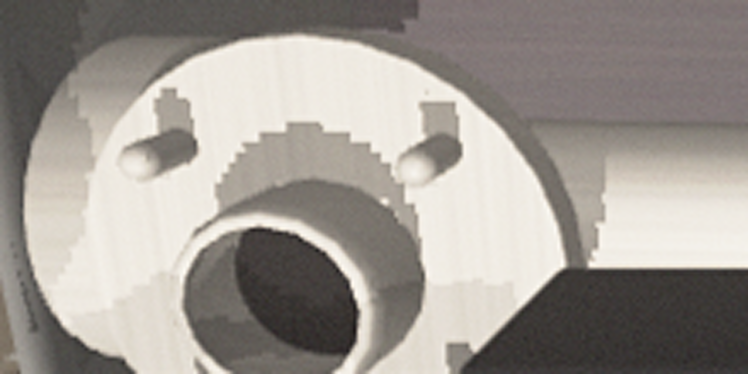

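```bash
python3 - <<'E'
from h import *
np.set_printoptions(precision=4,suppress=True)
s=dict(position=np.array([.4753,-.189,.2998]),ee_rot=np.array([-.028,-3.139,-.001]))
print("hole",onplane("wrist",[311.4,213.0],.098,s))
print("stud base",onplane("wrist",[[72.2,233.3],[150.1,234.5]],.184,s))
t=onplane("wrist",[[61.2-.4,237.1-.4],[142.1-.4,239.4-.4]],.197,s);print("tip",t)
h=onplane("wrist",np.array([[495.4,171.4],[454.8,200.6],[479.6,236.4]])-.4,.008,s);print("chute holes",h)
c,r=circ(h[:,:2]);print(c,r,np.degrees(np.arctan2(*(h[:,:2]-c).T[::-1])))
print("wrist cam leg near pred", proj("wrist",[[.4799,-.188,.2145]],s))
E
```

```text
hole [[ 0.4759 -0.1922  0.098 ]]
stud base [[ 0.4707 -0.3656  0.184 ]
 [ 0.4726 -0.3088  0.184 ]]
tip [[ 0.4698 -0.3649  0.197 ]
 [ 0.4725 -0.309   0.197 ]]
chute holes [[ 0.4474  0.0229  0.008 ]
 [ 0.4812 -0.0221  0.008 ]
 [ 0.5262  0.0117  0.008 ]]
[0.4868 0.0173] 0.03978704782602886 [171.8612 -98.065   -7.9688]
wrist cam leg near pred [[315.5132 253.8765]]
```

```bash
python3 -m handwheel '[{"tx":0.35,"ty":-0.5,"tz":1,"wx":0,"wy":-1.3,"wz":-1,"claw":0},{"tx":0.35,"ty":-0.5,"tz":3,"wx":0,"wy":-1.3,"wz":-1,"claw":0},{"tx":0.35,"ty":-0.5,"tz":4,"wx":0,"wy":-1.3,"wz":-1,"claw":0},{"tx":0.35,"ty":-0.5,"tz":4,"wx":0,"wy":-1.3,"wz":-1,"claw":0},{"tx":0.35,"ty":-0.5,"tz":4,"wx":0,"wy":-1.3,"wz":-1,"claw":0}]' 50
python3 wlook.py w5 ubolt; python3 look2.py b;
python3 - <<'E'
import cv2
im=cv2.imread("pics/w5.png");cv2.imwrite("pics/w5z.png",cv2.resize(im[150:270,250:400],None,fx=5,fy=5,interpolation=cv2.INTER_CUBIC))
E
```

```text
clock: 6.62
position: [0.4719, -0.1946, 0.2606]
ee_rot: [-0.0, 3.12, 0.0]
force: [-0.2, -0.6, -0.8]
width: 0.071
ubolt 0.88 [316.1, 295.8] 1242
scene crop origin 193 132
scene 0.67 296 [ 0.5052 -0.1955  0.2758  0.0375 -0.0508 -0.0405] 1.05 [[0.5383437689945036, -0.19301060192671637, 0.1773680430272851], [0.48246191230522345, -0.19069293714146288, 0.1745668784655451]]
side crop origin 279 254
6.7167 [ 0.4725 -0.195   0.2615]
```

View pics/w5z.png

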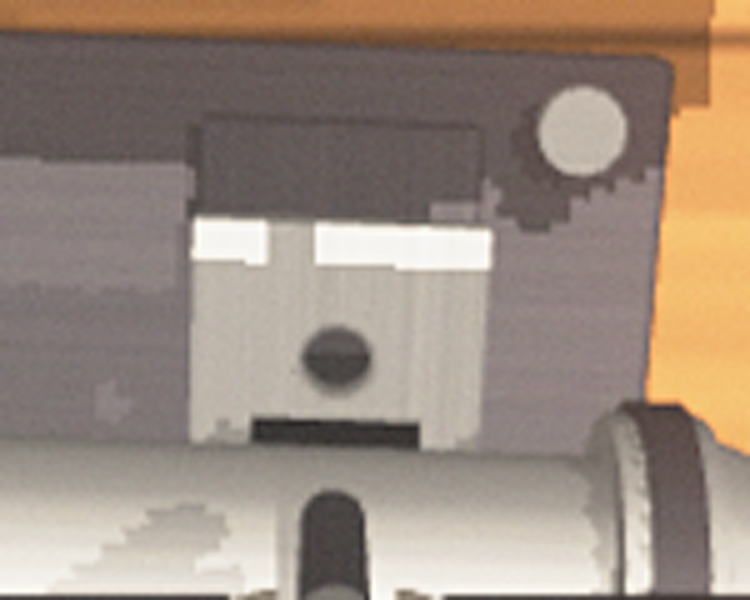

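View pics/l_b.png

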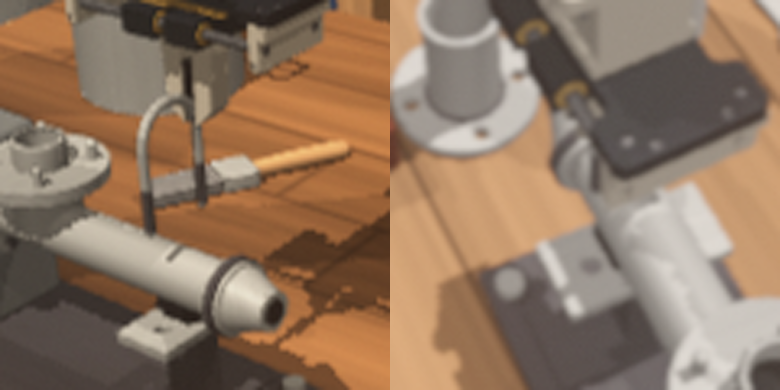

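```bash
cat > ov.py <<'E'
import sys
from ufit import *
np.set_printoptions(precision=4,suppress=True)
tag=sys.argv[1]; pos=np.array(eval(sys.argv[2])); rot=np.array(eval(sys.argv[3])); wp=sys.argv[4]
s=dict(position=pos,ee_rot=rot)
T0=R.from_rotvec([.165,3.135,.003]);p1=np.array([.5209,.3186,.3035]);r1=R.from_rotvec([.0086,.0206,-.1208])
rel_t=T0.inv().apply(p1-np.array([.4881,.3236,.2900]));rel_r=T0.inv()*r1
T=R.from_rotvec(rot); pp=np.r_[pos+T.apply(rel_t),(T*rel_r).as_rotvec()]
print("pred",pp,legs(pp),"mid",legs(pp).mean(0),"yaw",np.degrees(pp[5]))
out=[]
for n,f in [("scene",f"im_scene_{tag}.png"),("wrist",wp)]:
    im=cv2.imread(f); W=R.from_rotvec(pp[3:]).apply(C)+pp[:3]
    u=proj(n,W,s if n=="wrist" else None); c=u.mean(0).astype(int)
    if n=="wrist": c=np.array([320,230])
    x,y=c-60; a=cv2.resize(im[y:y+120,x:x+120],(390,390),interpolation=cv2.INTER_CUBIC)
    for q in (u-[x,y]+.5)*3.25: cv2.circle(a,tuple(q.astype(int)),1,(0,0,255),-1)
    cl=np.array([.5045,-.1928,.098]);e=np.array([.9994,-.0349,0])
    h=proj(n,[cl+.028*e,cl-.028*e],s if n=="wrist" else None)
    for q in (h-[x,y]+.5)*3.25: cv2.drawMarker(a,tuple(q.astype(int)),(0,255,0),0,14,1)
    out.append(a)
cv2.imwrite(f"pics/ov_{tag}.png",np.hstack(out))
E
python3 ov.py b "[.4722,-.1948,.261]" "[0,3.12,0]" pics/w5.png
```

```text
pred [ 0.5051 -0.1963  0.2751  0.0056  0.0016 -0.0156] [[ 0.5329 -0.1962  0.1751]
 [ 0.4769 -0.1953  0.1752]] mid [ 0.5049 -0.1957  0.1751] yaw -0.8942406483176437
```

View pics/ov_b.png

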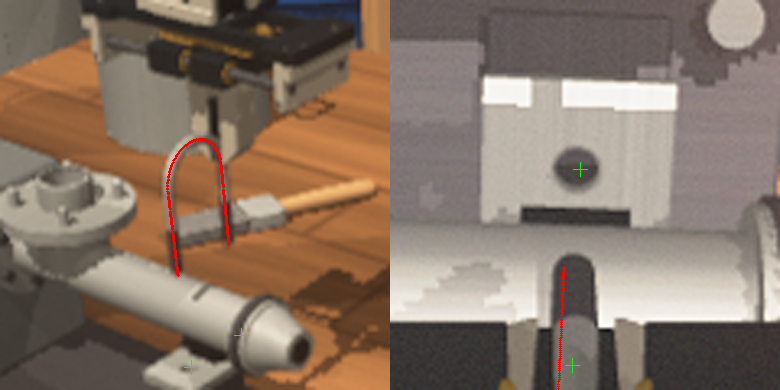

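```bash
python3 - <<'E'
from h import *
np.set_printoptions(precision=4,suppress=True)
s=dict(position=np.array([.4722,-.1948,.261]),ee_rot=np.array([0,3.12,0.]))
h=onplane("wrist",[317,221.6],.098,s);
for z in (.177,.179,.181): 
    l=onplane("wrist",[316.4,254],z,s);print(h,l,h-l)
E
```

```text
[[ 0.4765 -0.1927  0.098 ]] [[ 0.4785 -0.1932  0.177 ]] [[-0.002   0.0005 -0.079 ]]
[[ 0.4765 -0.1927  0.098 ]] [[ 0.4779 -0.1932  0.179 ]] [[-0.0013  0.0005 -0.081 ]]
[[ 0.4765 -0.1927  0.098 ]] [[ 0.4772 -0.1932  0.181 ]] [[-0.0006  0.0005 -0.083 ]]
```

```bash
python3 -m handwheel '[{"tx":0.15,"ty":0.05,"tz":0.7,"wx":0,"wy":0,"wz":0,"claw":0},{"tx":0.18,"ty":0.05,"tz":2,"wx":0,"wy":0,"wz":0,"claw":0},{"tx":0.21,"ty":0.05,"tz":3.5,"wx":0,"wy":0,"wz":0,"claw":0},{"tx":0.24,"ty":0.05,"tz":5,"wx":0,"wy":0,"wz":0,"claw":0},{"tx":0.26,"ty":0.05,"tz":6,"wx":0,"wy":0,"wz":0,"claw":0},{"tx":0.26,"ty":0.05,"tz":6,"wx":0,"wy":0,"wz":0,"claw":0},{"tx":0.26,"ty":0.05,"tz":6,"wx":0,"wy":0,"wz":0,"claw":0}]' 50
python3 wlook.py w6 ubolt; python3 look2.py c;
python3 - <<'E'
import cv2
im=cv2.imread("pics/w6.png");cv2.imwrite("pics/w6z.png",cv2.resize(im[150:270,250:400],None,fx=5,fy=5,interpolation=cv2.INTER_CUBIC))
E
```

```text
clock: 7.5
position: [0.4704, -0.1946, 0.2004]
ee_rot: [0.001, 3.12, -0.0]
force: [0.2, -0.7, -0.6]
width: 0.065
ubolt 0.75 [316.8, 296.7] 1266
scene crop origin 195 154
scene 0.56 227 [ 0.5054 -0.1947  0.2157  0.0001 -0.0007 -0.0301] 0.94 [[0.5334204969475062, -0.19550664348641286, 0.11571395035942529], [0.4774459598289086, -0.19381856034862982, 0.11567433118891073]]
side crop origin 278 275
none
7.6 [ 0.471  -0.1949  0.2013]
```

View pics/w6z.png

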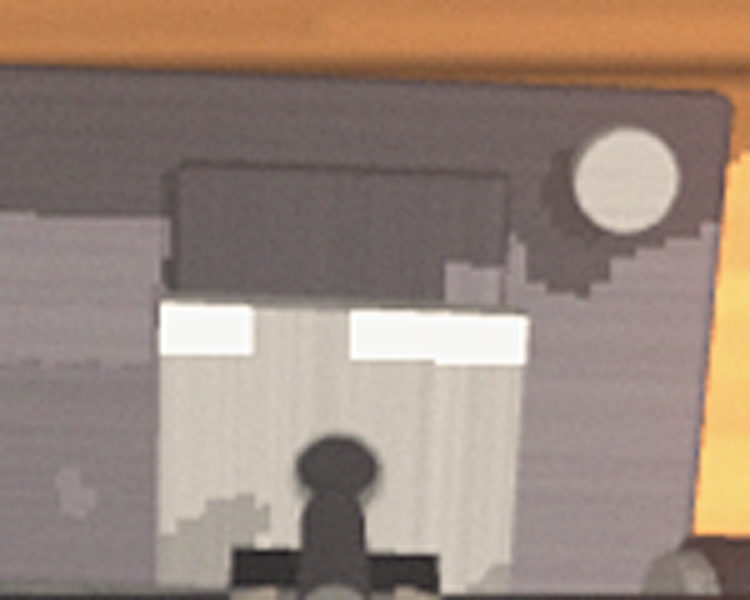

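View pics/l_c.png

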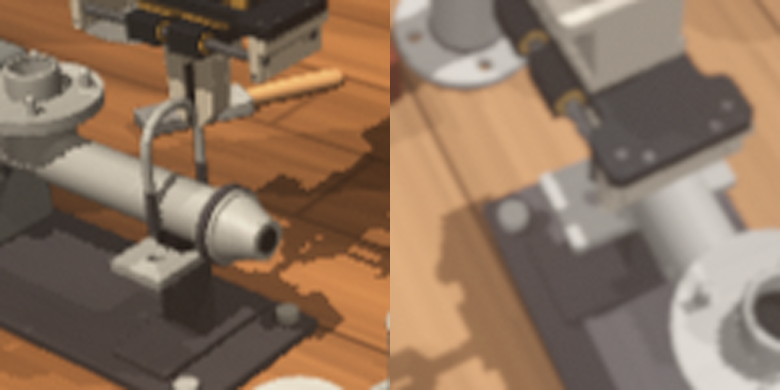

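```bash
python3 - <<'E'
from h import *
np.set_printoptions(precision=4,suppress=True)
s=dict(position=np.array([.4707,-.1948,.2009]),ee_rot=np.array([0,3.12,0.]))
h=onplane("wrist",[317.2,243],.098,s);
for z in (.117,.119,.121): 
    l=onplane("wrist",[316.2,253.8],z,s);print(h,l,h-l)
E
```

```text
[[ 0.4754 -0.1926  0.098 ]] [[ 0.4769 -0.1933  0.117 ]] [[-0.0014  0.0007 -0.019 ]]
[[ 0.4754 -0.1926  0.098 ]] [[ 0.4762 -0.1933  0.119 ]] [[-0.0007  0.0007 -0.021 ]]
[[ 0.4754 -0.1926  0.098 ]] [[ 0.4755 -0.1933  0.121 ]] [[-0.      0.0007 -0.023 ]]
```

```bash
python3 -m handwheel '[{"tx":0.07,"ty":0.07,"tz":0.3,"wx":0,"wy":0,"wz":0,"claw":0},{"tx":0.08,"ty":0.07,"tz":0.7,"wx":0,"wy":0,"wz":0,"claw":0},{"tx":0.1,"ty":0.07,"tz":1.4,"wx":0,"wy":0,"wz":0,"claw":0},{"tx":0.11,"ty":0.07,"tz":2.1,"wx":0,"wy":0,"wz":0,"claw":0},{"tx":0.13,"ty":0.07,"tz":2.8,"wx":0,"wy":0,"wz":0,"claw":0},{"tx":0.13,"ty":0.07,"tz":3,"wx":0,"wy":0,"wz":0,"claw":0},{"tx":0.13,"ty":0.07,"tz":3,"wx":0,"wy":0,"wz":0,"claw":0}]' 50
python3 wlook.py w7; python3 look2.py d
python3 - <<'E'
import cv2
im=cv2.imread("pics/w7.png");cv2.imwrite("pics/w7z.png",cv2.resize(im[150:270,250:400],None,fx=3,fy=3,interpolation=cv2.INTER_CUBIC))
E
```

```text
clock: 8.38
position: [0.4698, -0.1938, 0.1698]
ee_rot: [0.001, 3.12, 0.0]
force: [1.1, 1.1, -1.4]
width: 0.065
scene crop origin 197 166
scene 0.54 105 [ 0.5037 -0.1907  0.183  -0.0175 -0.0062 -0.1173] 0.97 [[0.5320038141732654, -0.1957298180528213, 0.08326211383203133], [0.4763896839348601, -0.18917950929285177, 0.08285965516985093]]
side crop origin 277 285
none
8.4333 [ 0.4699 -0.1939  0.1702]
```

View pics/w7z.png

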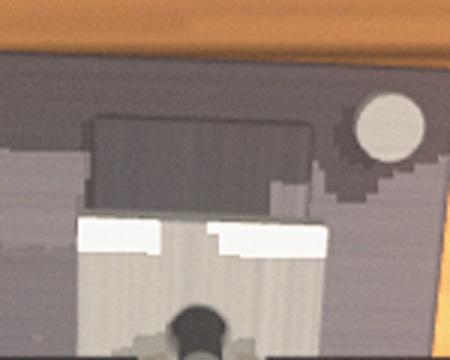

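View pics/l_d.png

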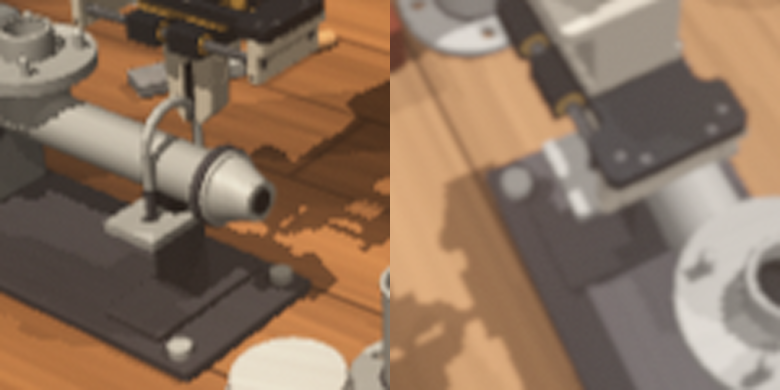

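Both legs are entering their holes with no contact force. Lowering the rest of the way.

```bash
python3 -m handwheel '[{"tx":0.01,"ty":0,"tz":0.6,"wx":0,"wy":0,"wz":0,"claw":0},{"tx":0.03,"ty":0,"tz":1.2,"wx":0,"wy":0,"wz":0,"claw":0},{"tx":0.04,"ty":0,"tz":1.7,"wx":0,"wy":0,"wz":0,"claw":0},{"tx":0.05,"ty":0,"tz":2.1,"wx":0,"wy":0,"wz":0,"claw":0},{"tx":0.05,"ty":0,"tz":2.2,"wx":0,"wy":0,"wz":0,"claw":0},{"tx":0.05,"ty":0,"tz":2.2,"wx":0,"wy":0,"wz":0,"claw":0}]' 50
python3 to.py .4698 -.1938 .145 90; python3 look2.py e
```

```text
clock: 9.13
position: [0.47, -0.1938, 0.1483]
ee_rot: [0.0, 3.119, -0.0]
force: [0.6, 0.4, -1.0]
width: 0.069
t 9.13 cur yaw 89.98 pos [ 0.47   -0.1938  0.1483] width 0.069 F [ 0.6  0.4 -1. ] q [ 0.01  0.35  0.36  2.01 -0.18  0.79  2.05]
shift cm [0.03 0.   0.32] turn deg [-0.    1.27 -0.02] rows 1.0
scene crop origin 198 174
scene 0.51 113 [ 0.5004 -0.1931  0.1624 -0.065  -0.0932  0.0206] 0.92 [[0.5376490611516482, -0.19880329290969234, 0.06565588238274804], [0.481903915808378, -0.2001257730609406, 0.06048579370776072]]
side crop origin 277 291
none
9.1333 [ 0.47   -0.1938  0.1483]
```

View pics/l_e.png

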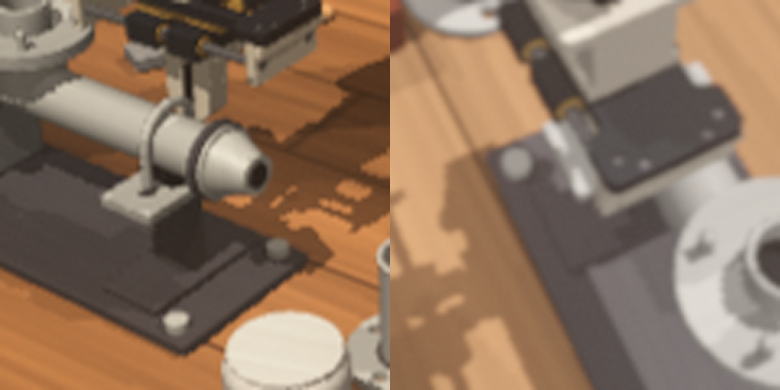

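```bash
python3 -m handwheel '[{"tx":0,"ty":0,"tz":0.1,"wx":0,"wy":0,"wz":0,"claw":0},{"tx":0,"ty":0,"tz":0.2,"wx":0,"wy":0,"wz":0,"claw":0},{"tx":0,"ty":0,"tz":0.2,"wx":0,"wy":0,"wz":0,"claw":0}]' 50
python3 -m handwheel '[{"tx":0,"ty":0,"tz":0.1,"wx":0,"wy":0,"wz":0,"claw":0},{"tx":0,"ty":0,"tz":0.15,"wx":0,"wy":0,"wz":0,"claw":0},{"tx":0,"ty":0,"tz":0.15,"wx":0,"wy":0,"wz":0,"claw":0}]' 50
```

```text
clock: 9.58
position: [0.4702, -0.194, 0.1466]
ee_rot: [0.001, 3.119, -0.0]
force: [1.1, 0.8, -1.4]
width: 0.066
clock: 9.83
position: [0.4703, -0.1939, 0.1452]
ee_rot: [0.001, 3.118, -0.0]
force: [2.1, 0.3, -0.5]
width: 0.064
```

```bash
python3 -m handwheel '[{"tx":0,"ty":0,"tz":0.1,"wx":0,"wy":0,"wz":0,"claw":0},{"tx":0,"ty":0,"tz":0.1,"wx":0,"wy":0,"wz":0,"claw":0}]' 50
python3 -m handwheel '[{"tx":0,"ty":0,"tz":0.1,"wx":0,"wy":0,"wz":0,"claw":0},{"tx":0,"ty":0,"tz":0.1,"wx":0,"wy":0,"wz":0,"claw":0}]' 50
```

```text
clock: 10.0
position: [0.4705, -0.194, 0.1442]
ee_rot: [0.0, 3.118, -0.001]
force: [1.5, -0.5, 0.7]
width: 0.07
clock: 10.17
position: [0.4706, -0.194, 0.1433]
ee_rot: [0.001, 3.118, -0.001]
force: [3.0, -0.4, 3.3]
width: 0.065
```

The bow has landed on the barrel (about 5 N). Releasing.

```bash
python3 -m handwheel '[{"tx":0,"ty":0,"tz":0,"wx":0,"wy":0,"wz":0,"claw":0.1},{"tx":0,"ty":0,"tz":0,"wx":0,"wy":0,"wz":0,"claw":0.2},{"tx":0,"ty":0,"tz":0,"wx":0,"wy":0,"wz":0,"claw":0.35},{"tx":0,"ty":0,"tz":0,"wx":0,"wy":0,"wz":0,"claw":0.35},{"tx":0,"ty":0,"tz":-1.5,"wx":0,"wy":0,"wz":0,"claw":0.35},{"tx":0,"ty":0,"tz":-5,"wx":0,"wy":0,"wz":0,"claw":0.4},{"tx":0,"ty":0,"tz":-9,"wx":0,"wy":0,"wz":0,"claw":0.4},{"tx":0,"ty":0,"tz":-13,"wx":0,"wy":0,"wz":0,"claw":0.5},{"tx":0,"ty":0,"tz":-16,"wx":0,"wy":0,"wz":0,"claw":0.6},{"tx":0,"ty":0,"tz":-16,"wx":0,"wy":0,"wz":0,"claw":0.6}]' 50
python3 wlook.py w8; python3 look2.py f; python3 to.py .4868 .0173 .2 73
```

```text
clock: 11.0
position: [0.4686, -0.1952, 0.3092]
ee_rot: [0.001, 3.11, -0.003]
force: [-0.3, -1.6, 0.4]
width: 0.564
scene crop origin 193 113
side crop origin 277 238
11.05 [ 0.4678 -0.1946  0.3063]
t 11.25 cur yaw 89.98 pos [ 0.4657 -0.1935  0.3018] width 0.602 F [ 0.2 -0.1  0.2] q [-0.05  0.17  0.41  1.81 -0.08  1.16  1.95]
shift cm [-1.89 21.08 10.23] turn deg [ 0.2   1.15 16.98] rows 6.0
```

View pics/w8.png

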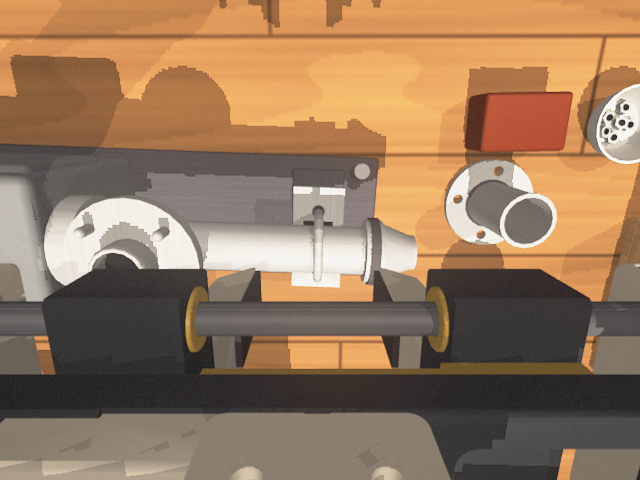

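```bash
python3 - <<'E'
import cv2,numpy as np
a=cv2.imread("im_scene_f.png")[150:270,190:320];b=cv2.imread("im_side_f.png")[270:390,290:420]
cv2.imwrite("pics/uf.png",cv2.resize(np.hstack([a,b]),None,fx=3,fy=3,interpolation=cv2.INTER_CUBIC))
E
```

```text
(no output)
```

View pics/uf.png

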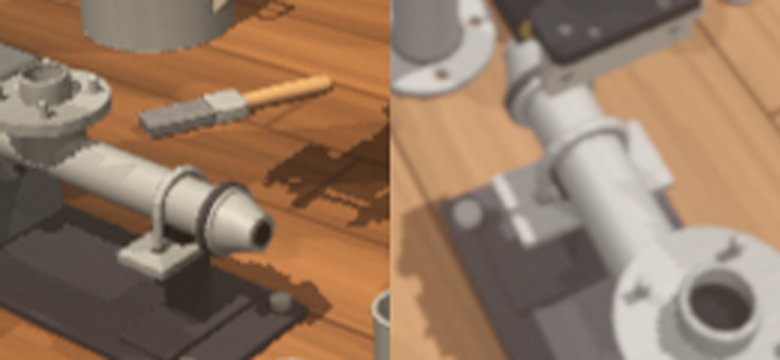

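The U-bolt is seated: its bow lies over the barrel, and the legs go through the plate in all the views (wrist 318,240). Next is the chute, gripped with the jaws along y (yaw 89°). It needs about −39° to line up with the throat.

```bash
python3 to.py .4868 .0173 .22 89
```

```text
t 11.25 cur yaw 89.98 pos [ 0.4657 -0.1935  0.3018] width 0.602 F [ 0.2 -0.1  0.2] q [-0.05  0.17  0.41  1.81 -0.08  1.16  1.95]
shift cm [-1.94 21.08  8.23] turn deg [0.04 1.16 0.98] rows 6.0
```

```bash
python3 -m handwheel '[{"tx":-0.4,"ty":4,"tz":0,"wx":0,"wy":1.2,"wz":1,"claw":0.85},{"tx":-0.8,"ty":8,"tz":1,"wx":0,"wy":1.2,"wz":1,"claw":0.85},{"tx":-1.2,"ty":12,"tz":3,"wx":0,"wy":1.2,"wz":1,"claw":0.85},{"tx":-1.6,"ty":15.5,"tz":5,"wx":0,"wy":1.2,"wz":1,"claw":0.85},{"tx":-1.9,"ty":19,"tz":7,"wx":0,"wy":1.2,"wz":1,"claw":0.85},{"tx":-1.94,"ty":21.1,"tz":8.2,"wx":0,"wy":1.2,"wz":1,"claw":0.85},{"tx":-1.94,"ty":21.1,"tz":8.2,"wx":0,"wy":1.2,"wz":1,"claw":0.85},{"tx":-1.94,"ty":21.1,"tz":8.2,"wx":0,"wy":1.2,"wz":1,"claw":0.85},{"tx":-1.94,"ty":21.1,"tz":8.2,"wx":0,"wy":1.2,"wz":1,"claw":0.85}]' 40
python3 to.py .4868 .0173 .065 89;python3 wlook.py w9 chute;python3 to.py .4868 .0173 .065 89
```

```text
clock: 12.0
position: [0.4875, 0.0161, 0.221]
ee_rot: [0.029, 3.141, -0.001]
force: [-1.4, -0.6, -0.1]
width: 0.848
t 12.0 cur yaw 88.94 pos [0.4875 0.0161 0.221 ] width 0.848 F [-1.4 -0.6 -0.1] q [-0.35  0.23  0.25  1.94 -0.07  0.98  1.48]
shift cm [ 0.08  0.13 15.6 ] turn deg [-0.05  0.02 -0.06] rows 4.0
chute 0.76 [314.7, 199.9] 7912
t 12.1 cur yaw 88.84 pos [0.488  0.0155 0.2218] width 0.849 F [0.7 0.1 0.3] q [-0.35  0.23  0.25  1.94 -0.07  0.98  1.48]
shift cm [ 0.16  0.18 15.68] turn deg [-0.02  0.12 -0.16] rows 4.0
```

View pics/w9.png

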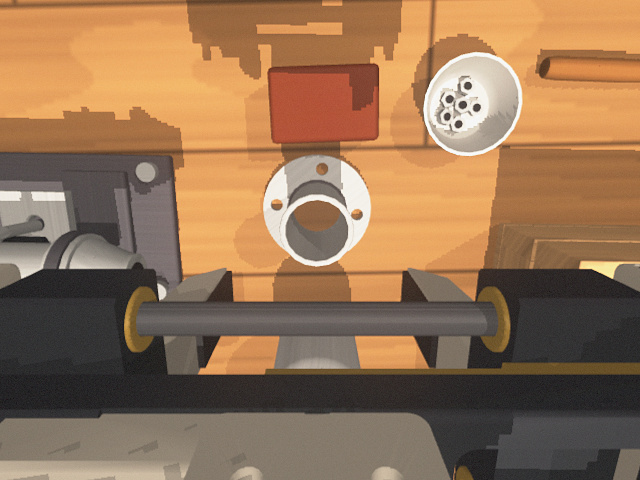

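```bash
python3 - <<'E'
from h import *
from scipy.optimize import least_squares
np.set_printoptions(precision=4,suppress=True)
s=dict(position=np.array([.4878,.0157,.2214]),ee_rot=np.array([.029,3.141,-.001]))
P=np.load("P_w9.npy");im=cv2.imread("pics/w9.png")
cv2.imwrite("pics/w9z.png",cv2.resize(im[145:275,250:385],None,fx=4.5,fy=4.5,interpolation=cv2.INTER_CUBIC))
for z,r,lo,hi in [(.095,.0285,.089,.1),(.008,.053,.005,.012)]:
    m=(P[...,2]>lo)&(P[...,2]<hi);m[268:]=False;m[:,:250]=False;m[:,385:]=False
    c=max(cv2.findContours(m.astype(np.uint8),cv2.RETR_EXTERNAL,cv2.CHAIN_APPROX_NONE)[0],key=cv2.contourArea)[:,0]
    if z<.05: c=c[c[:,1]<210]
    w=onplane("wrist",c,z,s)[:,:2]
    q=least_squares(lambda p:(np.linalg.norm(w-p[:2],axis=1)-r)*1000,[.487,.017],loss='soft_l1',f_scale=.5)
    print(z,q.x,np.median(abs(q.fun)),len(c))
# holes
hsv=im.astype(int); m=(hsv[...,2]-hsv[...,0]>50); 
for (u,v) in [(276,204),(322,169),(357,214)]:
    a=m[v-9:v+10,u-9:u+10].astype(np.uint8);vv,uu=np.nonzero(a);print(u,v,a.sum(),uu.mean()+u-9,vv.mean()+v-9)
E
```

```text
0.095 [0.4876 0.017 ] 0.6989358745274794 205
0.008 [0.4891 0.0168] 0.6834932639969045 238
276 204 91 276.7912087912088 203.5164835164835
322 169 107 321.5514018691589 168.37383177570092
357 214 87 356.0689655172414 213.367816091954
```

View pics/w9z.png

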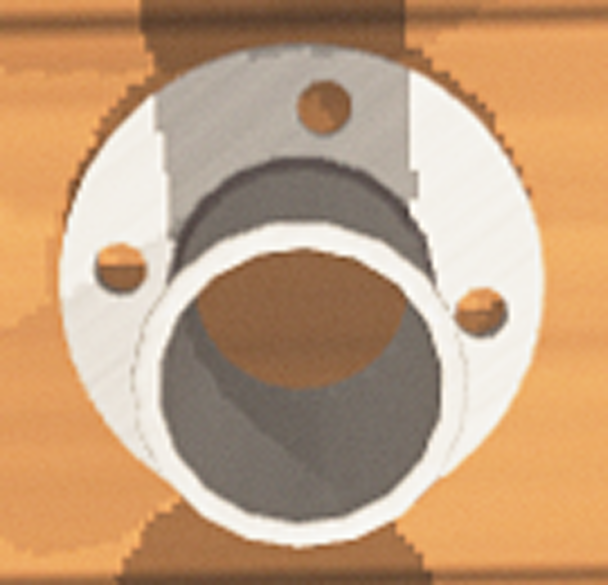

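```bash
python3 - <<'E'
from h import *
np.set_printoptions(precision=4,suppress=True)
s=dict(position=np.array([.4878,.0157,.2214]),ee_rot=np.array([.029,3.141,-.001]))
h=onplane("wrist",np.array([[276.7,204.6],[322.2,168.8],[356.9,214.3]])-.4,.008,s);c,r=circ(h[:,:2]);print(h,c,r,np.degrees(np.arctan2(*(h[:,:2]-c).T[::-1])))
Y=R.from_rotvec(s["ee_rot"]).as_matrix()[:,1];print(np.degrees(np.arctan2(Y[1],Y[0])))
E
python3 to.py .4878 .017 .065 89
```

```text
[[ 0.4818 -0.0223  0.008 ]
 [ 0.4478  0.023   0.008 ]
 [ 0.493   0.0567  0.008 ]] [0.4873 0.0172] 0.039918832027057344 [-97.9256 171.6812  81.833 ]
88.94202890014644
t 12.1 cur yaw 88.84 pos [0.488  0.0155 0.2218] width 0.849 F [0.7 0.1 0.3] q [-0.35  0.23  0.25  1.94 -0.07  0.98  1.48]
shift cm [ 0.05  0.15 15.68] turn deg [-0.02  0.12 -0.16] rows 4.0
```

```bash
python3 -m handwheel '[{"tx":0.05,"ty":0.15,"tz":3,"wx":0,"wy":0,"wz":0,"claw":0.85},{"tx":0.05,"ty":0.15,"tz":6.5,"wx":0,"wy":0,"wz":0,"claw":0.85},{"tx":0.05,"ty":0.15,"tz":10,"wx":0,"wy":0,"wz":0,"claw":0.85},{"tx":0.05,"ty":0.15,"tz":13,"wx":0,"wy":0,"wz":0,"claw":0.85},{"tx":0.05,"ty":0.15,"tz":15,"wx":0,"wy":0,"wz":0,"claw":0.85},{"tx":0.05,"ty":0.15,"tz":15.6,"wx":0,"wy":0,"wz":0,"claw":0.85},{"tx":0.05,"ty":0.15,"tz":15.6,"wx":0,"wy":0,"wz":0,"claw":0.8},{"tx":0.05,"ty":0.15,"tz":15.6,"wx":0,"wy":0,"wz":0,"claw":0.4},{"tx":0.05,"ty":0.15,"tz":15.6,"wx":0,"wy":0,"wz":0,"claw":0.4},{"tx":0.05,"ty":0.15,"tz":15.6,"wx":0,"wy":0,"wz":0,"claw":0.4},{"tx":0.05,"ty":0.15,"tz":15.6,"wx":0,"wy":0,"wz":0,"claw":0.4}]' 40
python3 to.py .4878 .017 .065 89
```

```text
clock: 13.02
position: [0.4888, 0.0181, 0.067]
ee_rot: [0.029, 3.137, -0.0]
force: [-0.6, -3.1, 9.5]
width: 0.594
t 13.02 cur yaw 88.95 pos [0.4888 0.0181 0.067 ] width 0.594 F [-0.6 -3.1  9.5] q [-0.3   0.45  0.2   2.1  -0.15  0.6   1.56]
shift cm [ 0.1  -0.11  0.2 ] turn deg [ 0.    0.26 -0.05] rows 1.0
```

```bash
python3 -m handwheel '[{"tx":0,"ty":0,"tz":-0.5,"wx":0,"wy":0,"wz":0,"claw":0.4},{"tx":0,"ty":0,"tz":-2,"wx":0,"wy":0,"wz":0,"claw":0.4},{"tx":0,"ty":0,"tz":-5,"wx":0,"wy":0,"wz":0,"claw":0.4},{"tx":0,"ty":0,"tz":-9,"wx":0,"wy":0,"wz":0,"claw":0.4},{"tx":0,"ty":0,"tz":-13,"wx":0,"wy":0,"wz":0,"claw":0.4},{"tx":0,"ty":0,"tz":-17,"wx":0,"wy":0,"wz":0,"claw":0.4},{"tx":0,"ty":0,"tz":-21,"wx":0,"wy":0,"wz":0,"claw":0.4},{"tx":0,"ty":0,"tz":-25,"wx":0,"wy":0,"wz":0,"claw":0.4},{"tx":0,"ty":0,"tz":-25,"wx":0,"wy":0,"wz":0,"claw":0.4},{"tx":0,"ty":0,"tz":-25,"wx":0,"wy":0,"wz":0,"claw":0.4}]' 45
python3 wlook.py w10 chute
python3 to.py .4998 -.3375 .32 50
```

```text
clock: 13.85
position: [0.4877, 0.0189, 0.3175]
ee_rot: [0.027, 3.136, 0.002]
force: [-0.6, 0.2, -7.4]
width: 0.587
chute 0.56 [316.2, 248.8] 23281
t 13.95 cur yaw 89.0 pos [0.4859 0.0187 0.3142] width 0.589 F [-1.2  0.7 -6.5] q [-0.38  0.14  0.27  1.8  -0.04  1.2   1.45]
shift cm [ -2.01 -35.59  -0.57] turn deg [-3.0e-02 -4.0e-02  3.9e+01] rows 9.0
```

View pics/w10.png

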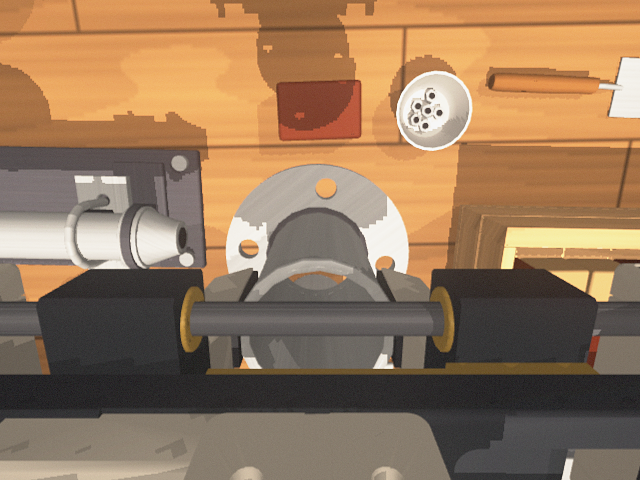

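```bash
cat > chole.py <<'E'
import sys
from h import *
np.set_printoptions(precision=4,suppress=True)
# usage: img pos rot  zoff(underside to tcp)  px list -> chute centre rel to TCP in world & hole angles
def run(px,pos,rot,zo):
    s=dict(position=np.array(pos),ee_rot=np.array(rot))
    h=onplane("wrist",np.array(px),pos[2]-zo+.008,s)[:,:2]
    c,r=circ(h); Y=R.from_rotvec(rot).as_matrix()[:,1]
    from scipy.optimize import least_squares
    def f(p):
        a=np.arctan2(*(h-p[:2]).T[::-1]); k=np.round((a-p[2])/(np.pi/2)); t=p[2]+k*np.pi/2
        return (h-p[:2]-.04*np.c_[np.cos(t),np.sin(t)]).ravel()*1000
    q=least_squares(f,[c[0],c[1],np.arctan2(*(h[0]-c)[::-1])])
    print("centre",q.x[:2],"rel",q.x[:2]-np.array(pos[:2]),"r",r,"hole ang mod90",np.degrees(q.x[2])%90,"tool yaw",np.degrees(np.arctan2(Y[1],Y[0])),"res mm",np.abs(q.fun).max())
E
python3 - <<'E'
from chole import *
im=cv2.imread("pics/w10.png")
cv2.imwrite("pics/w10z.png",cv2.resize(im[160:272,220:415],None,fx=4,fy=4,interpolation=cv2.INTER_CUBIC))
P=np.load("P_w10.npy")
m=(np.load("M_w10_chute.npy"))
q=P[m]; q=q[np.isfinite(q[:,0])]; print(np.histogram(q[:,2],bins=20))
E
```

```text
(array([   98,     4,     9,     0,     0,     0,     0,     0,     0,
           0,     0,     0,    22, 11630,  1211,  1265,  3414,  5518,
           0,    15]), array([-0.002 ,  0.0174,  0.0368,  0.0562,  0.0756,  0.095 ,  0.1144,
        0.1338,  0.1532,  0.1726,  0.192 ,  0.2114,  0.2308,  0.2502,
        0.2696,  0.289 ,  0.3084,  0.3278,  0.3472,  0.3666,  0.386 ]))
```

View pics/w10z.png

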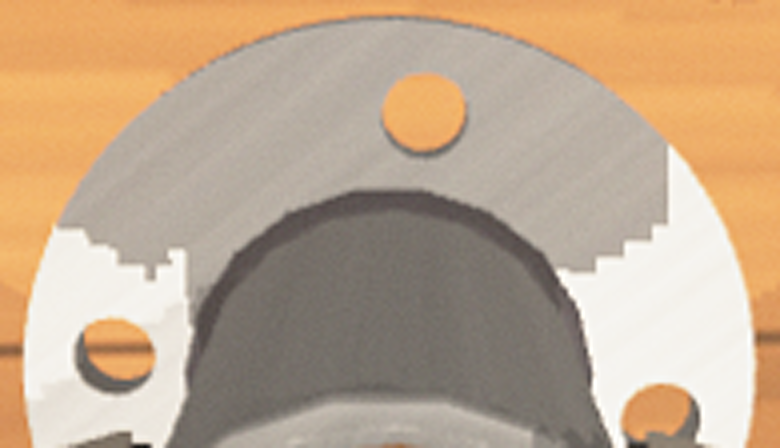

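```bash
python3 - <<'E'
from chole import *
P=np.load("P_w10.npy"); z=P[200:215,290:300,2]; print("flange top z",np.nanmedian(z), np.nanmedian(P[175:180,300:340,2]),np.nanmedian(P[250:262,230:238,2]),np.nanmedian(P[245:258,392:402,2]))
px=np.array([[326,188.5],[249,248.8],[385.2,265.8]])-.4
run(px,[.4868,.0188,.3158],[.027,3.136,.002],.0665)
run(px[:2],[.4868,.0188,.3158],[.027,3.136,.002],.0665)
E
```

```text
flange top z 0.25836586698106034 0.258068946720581 0.25805278898865036 0.25831358972471624
centre [0.4851 0.0208] rel [-0.0017  0.002 ] r 0.03976598331541939 hole ang mod90 81.73198640877499 tool yaw 89.01363317739188 res mm 0.400430878321395
centre [ 0.4253 -0.011 ] rel [-0.0615 -0.0298] r 0.34217395600176864 hole ang mod90 22.0466431927166 tool yaw 89.01363317739188 res mm 22.324084949320124
```

```bash
python3 to.py .4999 -.340 .30 50.3
```

```text
t 13.95 cur yaw 89.0 pos [0.4859 0.0187 0.3142] width 0.589 F [-1.2  0.7 -6.5] q [-0.38  0.14  0.27  1.8  -0.04  1.2   1.45]
shift cm [ -2.03 -35.84   1.43] turn deg [-3.00e-02 -4.00e-02  3.87e+01] rows 9.0
```

```bash
python3 -m handwheel '[{"tx":-0.2,"ty":-3,"tz":0,"wx":0,"wy":0,"wz":4,"claw":0.4},{"tx":-0.4,"ty":-7,"tz":0,"wx":0,"wy":0,"wz":9,"claw":0.4},{"tx":-0.6,"ty":-11,"tz":0,"wx":0,"wy":0,"wz":14,"claw":0.4},{"tx":-0.9,"ty":-15,"tz":0,"wx":0,"wy":0,"wz":19,"claw":0.4},{"tx":-1.1,"ty":-19,"tz":0,"wx":0,"wy":0,"wz":24,"claw":0.4},{"tx":-1.3,"ty":-23,"tz":0,"wx":0,"wy":0,"wz":29,"claw":0.4},{"tx":-1.5,"ty":-27,"tz":0,"wx":0,"wy":0,"wz":34,"claw":0.4},{"tx":-1.8,"ty":-31,"tz":0,"wx":0,"wy":0,"wz":38.7,"claw":0.4},{"tx":-2,"ty":-34.5,"tz":0.5,"wx":0,"wy":0,"wz":38.7,"claw":0.4},{"tx":-2,"ty":-35.8,"tz":1.4,"wx":0,"wy":0,"wz":38.7,"claw":0.4},{"tx":-2,"ty":-35.8,"tz":1.4,"wx":0,"wy":0,"wz":38.7,"claw":0.4},{"tx":-2,"ty":-35.8,"tz":1.4,"wx":0,"wy":0,"wz":38.7,"claw":0.4}]' 45
python3 -m handwheel '[{"tx":0,"ty":0,"tz":0,"wx":0,"wy":0,"wz":0,"claw":0.4},{"tx":0,"ty":0,"tz":0,"wx":0,"wy":0,"wz":0,"claw":0.4}]' 45
python3 wlook.py w11;python3 to.py .4999 -.340 .30 50.3
python3 - <<'E'
from h import *
for n,c in [("side",(395,360)),("scene",(205,170))]:
    im,d,P=shot(n);np.save(f"P_{n}_g.npy",P);cv2.imwrite(f"im_{n}_g.png",im)
a=cv2.imread("im_scene_g.png")[110:230,140:270];b=cv2.imread("im_side_g.png")[290:410,330:460]
cv2.imwrite("pics/g.png",cv2.resize(np.hstack([a,b]),None,fx=3,fy=3,interpolation=cv2.INTER_CUBIC))
E
```

```text
clock: 14.95
position: [0.4992, -0.3397, 0.2984]
ee_rot: [-1.069, -2.949, -0.002]
force: [-0.3, 1.4, -6.1]
width: 0.589
clock: 15.12
position: [0.5012, -0.3381, 0.3008]
ee_rot: [1.064, 2.956, 0.003]
force: [0.4, 0.2, -5.7]
width: 0.589
t 15.17 cur yaw 50.39 pos [ 0.5012 -0.3382  0.3012] width 0.59 F [ 0.4  0.8 -6.2] q [ 0.11  0.38  0.57  1.57 -0.22  1.25  1.59]
shift cm [-0.01 -0.22  0.12] turn deg [0.1  0.02 0.09] rows 1.0
```

View pics/w11.png

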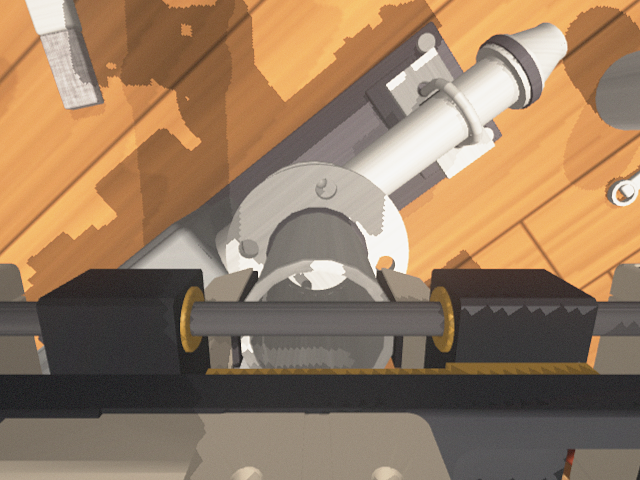

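View pics/g.png

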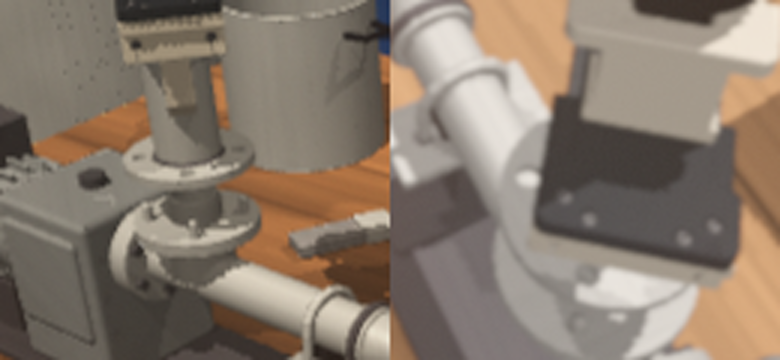

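Wrist view: a stud is already visible through the hole at (326,188). Zooming in.

```bash
python3 - <<'E'
import cv2
im=cv2.imread("pics/w11.png")
cv2.imwrite("pics/w11z.png",cv2.resize(im[160:272,220:415],None,fx=4,fy=4,interpolation=cv2.INTER_CUBIC))
E
```

```text
(no output)
```

View pics/w11z.png

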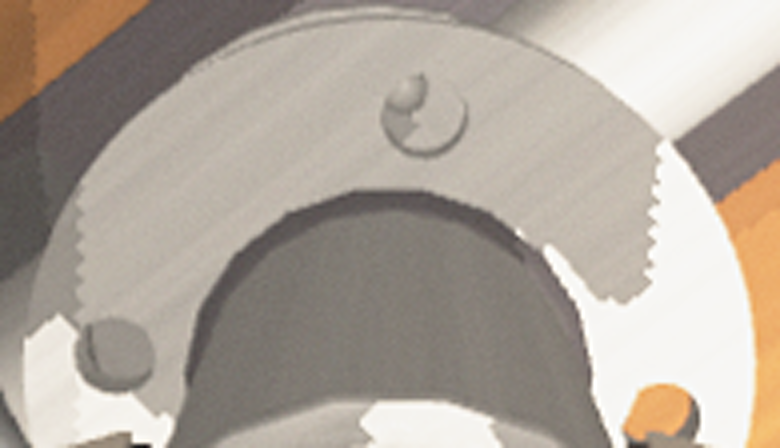

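```bash
python3 - <<'E'
from chole import *
pos=[.5012,-.33815,.3010];rot=[1.064,2.956,.003]
s=dict(position=np.array(pos),ee_rot=np.array(rot))
px=np.array([[326,188.5],[249,248.8],[385.2,265.8]])-.4
run(px,pos,rot,.0656)
h=onplane("wrist",px,pos[2]-.0576,s);print(h)
print(onplane("wrist",np.array([[321.75,183.25]])-.4,.197,s))
# where throat model predicts studs
for t in [(.4998,-.3375)]:
    for a in (43,133,223,313):
        q=[t[0]+.04*np.cos(np.radians(a)),t[1]+.04*np.sin(np.radians(a)),.197]; u=proj("wrist",[q],s)[0]; print(a,q,u,(u-[220,160]+.4)*4)
E
```

```text
centre [ 0.4994 -0.3351] rel [-0.0018  0.003 ] r 0.03958848628721222 hole ang mod90 43.126257950754706 tool yaw 50.40770210270902 res mm 0.4989662234235088
[[ 0.4719 -0.3061  0.2434]
 [ 0.4705 -0.362   0.2434]
 [ 0.5285 -0.3081  0.2434]]
[[ 0.4728 -0.3091  0.197 ]]
43 [np.float64(0.5290541480647668), np.float64(-0.3102200655975001), 0.197] [370.823  245.6496] [604.892  344.1985]
133 [np.float64(0.4725200655975001), np.float64(-0.3082458519352332), 0.197] [322.0235 181.7214] [409.6939  88.4857]
223 [np.float64(0.4705458519352332), np.float64(-0.36477993440249995), 0.197] [257.4396 231.4765] [151.3586 287.5061]
313 [np.float64(0.5270799344025), np.float64(-0.36675414806476686), 0.197] [307.4217 291.2026] [351.2866 526.4105]
```

```bash
python3 -m handwheel '[{"tx":-0.23,"ty":-0.15,"tz":0.5,"wx":0,"wy":0,"wz":0,"claw":0.4},{"tx":-0.23,"ty":-0.15,"tz":1.5,"wx":0,"wy":0,"wz":0,"claw":0.4},{"tx":-0.23,"ty":-0.15,"tz":2.2,"wx":0,"wy":0,"wz":0,"claw":0.4},{"tx":-0.23,"ty":-0.15,"tz":2.6,"wx":0,"wy":0,"wz":0,"claw":0.4},{"tx":-0.23,"ty":-0.15,"tz":2.6,"wx":0,"wy":0,"wz":0,"claw":0.4},{"tx":-0.23,"ty":-0.15,"tz":2.6,"wx":0,"wy":0,"wz":0,"claw":0.4}]' 45
python3 wlook.py w12;python3 to.py .4999 -.340 .30 50.3
python3 - <<'E'
from h import *
for n in ["side","scene"]:
    im,d,P=shot(n);cv2.imwrite(f"im_{n}_h.png",im)
a=cv2.imread("im_scene_h.png")[140:230,150:260];b=cv2.imread("im_side_h.png")[310:400,345:455]
cv2.imwrite("pics/h.png",cv2.resize(np.hstack([a,b]),None,fx=3.6,fy=3.6,interpolation=cv2.INTER_CUBIC))
im=cv2.imread("pics/w12.png")
cv2.imwrite("pics/w12z.png",cv2.resize(im[160:272,220:415],None,fx=4,fy=4,interpolation=cv2.INTER_CUBIC))
E
```

```text
clock: 15.77
position: [0.5016, -0.3422, 0.2751]
ee_rot: [1.067, 2.954, 0.001]
force: [0.9, 0.5, -6.8]
width: 0.59
t 15.82 cur yaw 50.28 pos [ 0.5017 -0.3424  0.2755] width 0.587 F [-0.  -0.2 -4.8] q [ 0.12  0.41  0.56  1.6  -0.23  1.2   1.61]
shift cm [ 0.29  0.07 -2.45] turn deg [ 0.06  0.07 -0.02] rows 1.0
```

View pics/w12z.png

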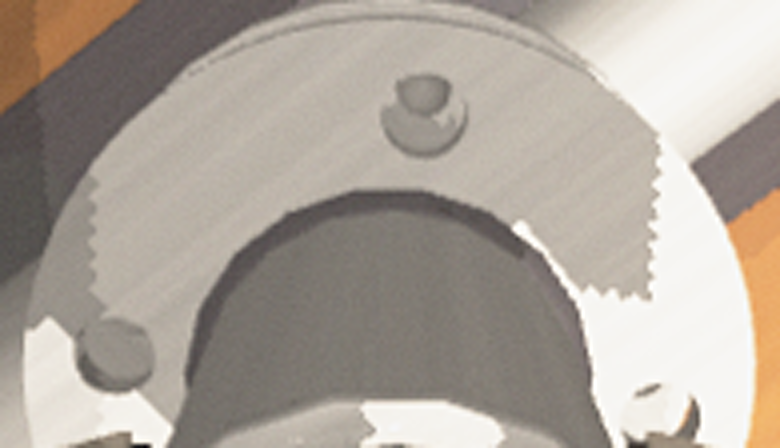

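View pics/h.png

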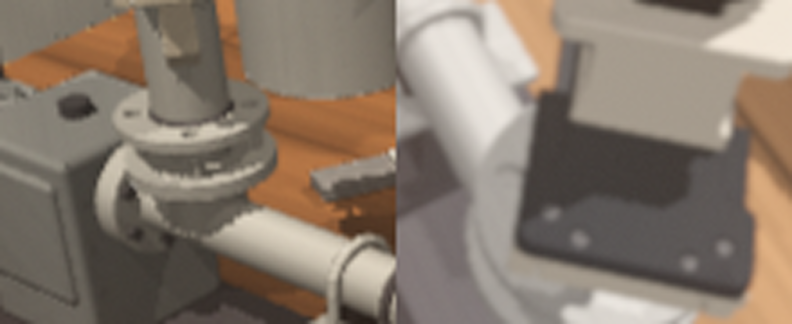

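```bash
python3 - <<'E'
from chole import *
pos=[.50165,-.3423,.2753];rot=[1.067,2.954,.001]
s=dict(position=np.array(pos),ee_rot=np.array(rot))
px=np.array([[326,188.5],[249,248.8],[385.2,265.8]])-.4
run(px,pos,rot,.0656)
h=onplane("wrist",px,pos[2]-.0576,s);print(h)
for z in (.196,.198): print(onplane("wrist",np.array([[423/4+220,95/4+160]])-.4,z,s))
h[:,2]=.198; print("aligned tip zoom px",(proj("wrist",h,s)-[220,160]+.4)*4)
E
```

```text
centre [ 0.4999 -0.3393] rel [-0.0017  0.003 ] r 0.039586497392141234 hole ang mod90 43.00755658506674 tool yaw 50.28005228987036 res mm 0.4936252158445828
[[ 0.4724 -0.3103  0.2177]
 [ 0.471  -0.3661  0.2177]
 [ 0.5291 -0.3124  0.2177]]
[[ 0.4727 -0.31    0.196 ]]
[[ 0.4724 -0.3099  0.198 ]]
aligned tip zoom px [[420.7962  96.5118]
 [138.5179 318.332 ]
 [638.3033 381.1777]]
```

Aligned to about 0.5 mm. Lowering in small steps and watching the force.

```bash
python3 -m handwheel '[{"tx":0,"ty":0,"tz":0.3,"wx":0,"wy":0,"wz":0,"claw":0.4},{"tx":0,"ty":0,"tz":0.6,"wx":0,"wy":0,"wz":0,"claw":0.4},{"tx":0,"ty":0,"tz":0.9,"wx":0,"wy":0,"wz":0,"claw":0.4},{"tx":0,"ty":0,"tz":0.9,"wx":0,"wy":0,"wz":0,"claw":0.4}]' 45
python3 -m handwheel '[{"tx":0,"ty":0,"tz":0.3,"wx":0,"wy":0,"wz":0,"claw":0.4},{"tx":0,"ty":0,"tz":0.6,"wx":0,"wy":0,"wz":0,"claw":0.4},{"tx":0,"ty":0,"tz":0.6,"wx":0,"wy":0,"wz":0,"claw":0.4}]' 45
python3 wlook.py w13
python3 - <<'E'
import cv2
im=cv2.imread("pics/w13.png")
cv2.imwrite("pics/w13z.png",cv2.resize(im[160:272,220:415],None,fx=4,fy=4,interpolation=cv2.INTER_CUBIC))
E
```

```text
clock: 16.25
position: [0.5015, -0.342, 0.2657]
ee_rot: [1.067, 2.954, 0.001]
force: [0.5, 0.7, -6.3]
width: 0.588
clock: 16.5
position: [0.5015, -0.3421, 0.2598]
ee_rot: [1.067, 2.954, 0.001]
force: [0.5, 0.5, -5.5]
width: 0.592
```

View pics/w13z.png

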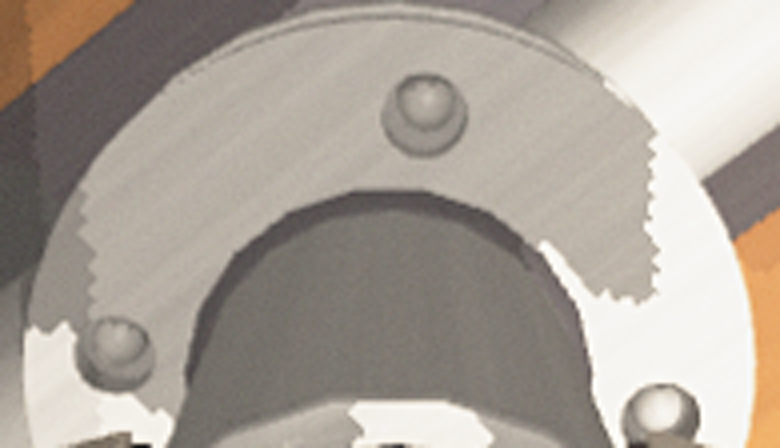

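All three visible studs sit in their holes. Continuing down.

```bash
python3 -m handwheel '[{"tx":0,"ty":0,"tz":0.25,"wx":0,"wy":0,"wz":0,"claw":0.4},{"tx":0,"ty":0,"tz":0.5,"wx":0,"wy":0,"wz":0,"claw":0.4},{"tx":0,"ty":0,"tz":0.75,"wx":0,"wy":0,"wz":0,"claw":0.4},{"tx":0,"ty":0,"tz":0.8,"wx":0,"wy":0,"wz":0,"claw":0.4},{"tx":0,"ty":0,"tz":0.8,"wx":0,"wy":0,"wz":0,"claw":0.4}]' 45
python3 -m handwheel '[{"tx":0,"ty":0,"tz":0.1,"wx":0,"wy":0,"wz":0,"claw":0.4},{"tx":0,"ty":0,"tz":0.15,"wx":0,"wy":0,"wz":0,"claw":0.4},{"tx":0,"ty":0,"tz":0.15,"wx":0,"wy":0,"wz":0,"claw":0.4}]' 45
python3 -m handwheel '[{"tx":0,"ty":0,"tz":0.05,"wx":0,"wy":0,"wz":0,"claw":0.4},{"tx":0,"ty":0,"tz":0.1,"wx":0,"wy":0,"wz":0,"claw":0.4},{"tx":0,"ty":0,"tz":0.1,"wx":0,"wy":0,"wz":0,"claw":0.4}]' 45
```

```text
clock: 16.97
position: [0.5016, -0.3422, 0.2522]
ee_rot: [1.067, 2.954, 0.001]
force: [0.4, 0.3, -6.4]
width: 0.592
clock: 17.22
position: [0.5018, -0.3424, 0.2513]
ee_rot: [1.067, 2.953, 0.001]
force: [-0.8, 0.7, -5.3]
width: 0.588
clock: 17.47
position: [0.5019, -0.3424, 0.2512]
ee_rot: [1.066, 2.952, 0.002]
force: [-3.6, 4.7, 5.4]
width: 0.59
```

```bash
python3 wlook.py w14
python3 - <<'E'
from h import *
for n in ["scene","side"]:
    im,d,P=shot(n);cv2.imwrite(f"im_{n}_i.png",im)
a=cv2.imread("im_scene_i.png")[150:230,150:260]
b=cv2.imread("pics/w14.png")[160:272,220:374]
cv2.imwrite("pics/i.png",np.hstack([cv2.resize(a,(396,288),interpolation=cv2.INTER_CUBIC),cv2.resize(b,(396,288),interpolation=cv2.INTER_CUBIC)]))
P=np.load("P_w14.npy");print("flange top",[np.nanmedian(x[...,2]) for x in (P[200:215,290:300],P[250:262,230:238],P[245:258,392:402],P[172:178,300:340])], sensors.observe()["position"],sensors.observe()["force"])
E
```

```text
flange top [np.float64(0.19189935141123537), np.float64(0.1916883383897619), np.float64(0.19190999450545865), np.float64(0.19201972395880645)] [ 0.5018969  -0.34232247  0.25116235] [-3.08359915  4.27320899  5.48495321]
```

View pics/i.png

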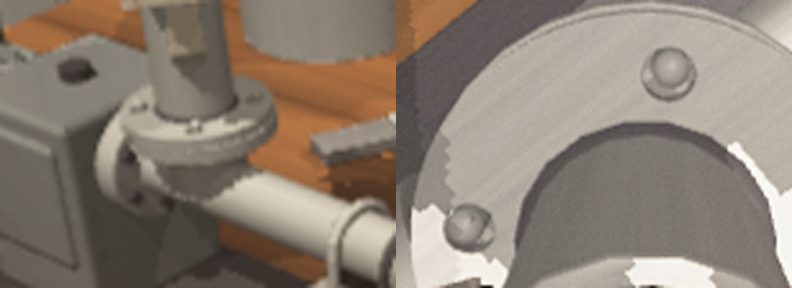

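The flange's top is at z = 0.192, exactly the flush height, and the studs show through the holes. Releasing and backing straight up.

```bash
python3 -m handwheel '[{"tx":0,"ty":0,"tz":0,"wx":0,"wy":0,"wz":0,"claw":0.65},{"tx":0,"ty":0,"tz":0,"wx":0,"wy":0,"wz":0,"claw":0.75},{"tx":0,"ty":0,"tz":0,"wx":0,"wy":0,"wz":0,"claw":0.9},{"tx":0,"ty":0,"tz":0,"wx":0,"wy":0,"wz":0,"claw":0.9},{"tx":0,"ty":0,"tz":0,"wx":0,"wy":0,"wz":0,"claw":0.9},{"tx":0,"ty":0,"tz":-1,"wx":0,"wy":0,"wz":0,"claw":0.9},{"tx":0,"ty":0,"tz":-3,"wx":0,"wy":0,"wz":0,"claw":0.9},{"tx":0,"ty":0,"tz":-6,"wx":0,"wy":0,"wz":0,"claw":0.9},{"tx":0,"ty":0,"tz":-9,"wx":0,"wy":0,"wz":0,"claw":0.9},{"tx":0,"ty":0,"tz":-12,"wx":0,"wy":0,"wz":0,"claw":0.9},{"tx":0,"ty":0,"tz":-15,"wx":0,"wy":0,"wz":0,"claw":0.9},{"tx":0,"ty":0,"tz":-15,"wx":0,"wy":0,"wz":0,"claw":0.9}]'
python3 -m handwheel '[{"tx":4,"ty":0,"tz":0,"wx":0,"wy":0,"wz":0,"claw":0.9},{"tx":8,"ty":0,"tz":0,"wx":0,"wy":0,"wz":0,"claw":0.9},{"tx":12,"ty":0,"tz":0,"wx":0,"wy":0,"wz":0,"claw":0.9},{"tx":12,"ty":0,"tz":0,"wx":0,"wy":0,"wz":0,"claw":0.9},{"tx":12,"ty":0,"tz":0,"wx":0,"wy":0,"wz":0,"claw":0.9}]'
python3 wlook.py w15 chute
python3 - <<'E'
from h import *
from scipy.optimize import least_squares
np.set_printoptions(precision=4,suppress=True)
for n in ["scene","side"]:
    im,d,P=shot(n);cv2.imwrite(f"pics/{n}_end.png",im);np.save(f"P_{n}_end.npy",P)
    for l in ["chute","tin","bar_a","wrench","scraper","nut_bowl"]:
        r=nets.cut_out(l,n)
        for k in r[:1]:
            q=P[k["region"]]; q=q[np.isfinite(q[:,0])]; print(n,l,round(k["score"],2),np.percentile(q,[2,50,98],axis=0).round(3).tolist())
print(sensors.observe()["position"],sensors.observe()["force"],sensors.observe()["clock"])
E
```

```text
clock: 18.62
position: [0.5026, -0.344, 0.407]
ee_rot: [1.064, 2.944, -0.002]
force: [0.1, -1.0, 1.1]
width: 0.899
clock: 19.03
position: [0.4079, -0.2648, 0.401]
ee_rot: [1.065, 2.952, 0.004]
force: [0.8, 0.2, -0.7]
width: 0.901
chute 0.61 [315.2, 339.0] 4207
scene chute 0.75 [[0.459, -0.383, 0.185], [0.517, -0.324, 0.218], [0.551, -0.29, 0.277]]
scene tin 0.83 [[0.611, -0.014, 0.005], [0.662, 0.032, 0.082], [0.68, 0.056, 0.111]]
scene bar_a 0.75 [[0.367, -0.017, 0.003], [0.416, 0.035, 0.043], [0.426, 0.07, 0.051]]
scene wrench 0.81 [[0.709, -0.06, -0.001], [0.731, 0.045, 0.006], [0.746, 0.121, 0.009]]
scene scraper 0.72 [[0.337, 0.226, -0.002], [0.368, 0.364, 0.005], [0.516, 0.459, 0.12]]
scene nut_bowl 0.65 [[0.315, 0.101, -0.001], [0.373, 0.138, 0.02], [0.437, 0.191, 0.036]]
side tin 0.84 [[0.6, -0.03, 0.009], [0.63, -0.02, 0.085], [0.666, 0.021, 0.112]]
side bar_a 0.64 [[0.362, -0.024, 0.003], [0.379, 0.023, 0.05], [0.418, 0.067, 0.053]]
side wrench 0.9 [[0.718, -0.066, 0.001], [0.729, -0.006, 0.007], [0.744, 0.113, 0.01]]
side scraper 0.79 [[0.342, 0.221, 0.001], [0.367, 0.391, 0.005], [0.402, 0.455, 0.022]]
side nut_bowl 0.66 [[0.358, 0.11, 0.001], [0.396, 0.162, 0.017], [0.435, 0.189, 0.037]]
[ 0.4092 -0.2657  0.3999] [-0.1097 -0.5678 -0.4649] 19.8333
```

View pics/side_end.png

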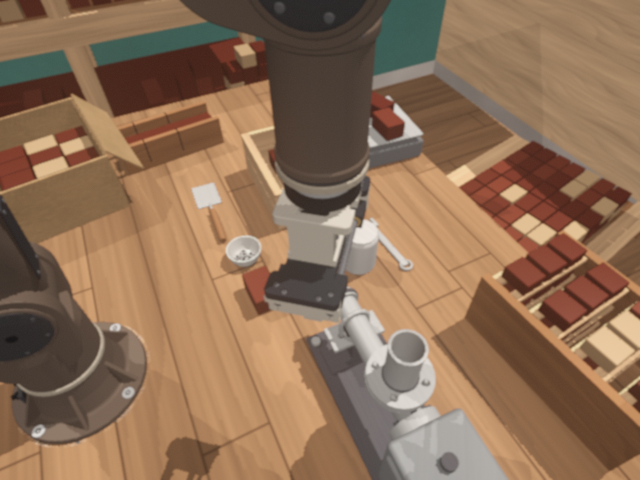

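View pics/scene_end.png

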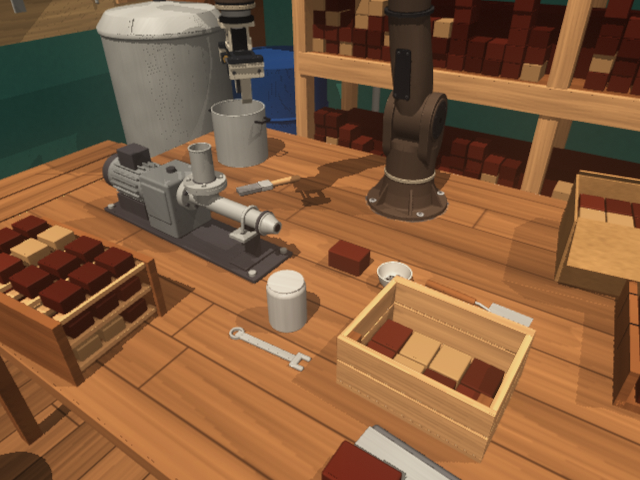

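View pics/w15.png

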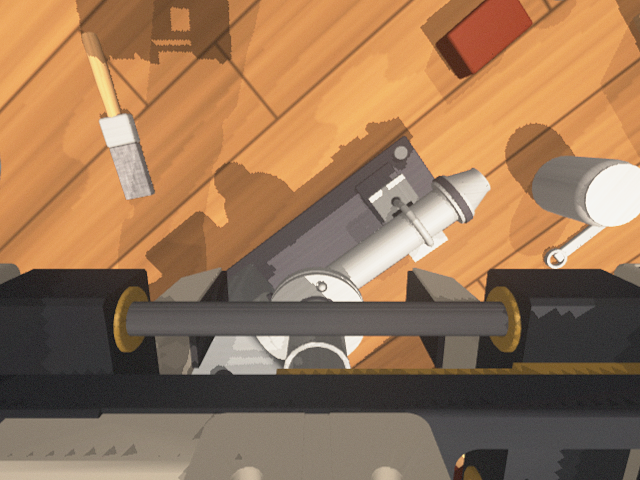

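The chute stands upright on the throat, the U-bolt is over the barrel, and no bystander has moved. One last numeric check.

```bash
python3 - <<'E'
from h import *
np.set_printoptions(precision=4,suppress=True)
for n in ["scene_end","side_end","w15"]:
    P=np.load(f"P_{n}.npy")
    m=(abs(P[...,2]-.192)<.005)&(np.hypot(P[...,0]-.4999,P[...,1]+.338)<.05)
    q=P[m]; 
    if len(q)>30:
        A=np.c_[q[:,:2]-q[:,:2].mean(0),np.ones(len(q))];c=np.linalg.lstsq(A,q[:,2],rcond=None)[0];print(n,"flange z",np.median(q[:,2]),"slope",c[:2],len(q))
    q=P[(P[...,2]>.154)&(P[...,2]<.18)&(abs(P[...,0]-.505)<.03)&(abs(P[...,1]+.195)<.02)];print(n,"ubolt top",len(q),np.percentile(q[:,2],[50,95,100]) if len(q) else "",q.mean(0) if len(q) else "")
    q=P[(P[...,2]>.21)&(P[...,2]<.262)&(abs(P[...,0]-.5)<.05)&(abs(P[...,1]+.34)<.05)]
    if len(q)>50:
        from scipy.optimize import least_squares
        r=least_squares(lambda p:(np.linalg.norm(q[:,:2]-p[:2]-np.outer(q[:,2]-.24,p[2:]),axis=1)-.027)*1000,[.5,-.338,0,0],loss='soft_l1');print("tube",r.x)
E
```

```text
scene_end flange z 0.19071185050912254 slope [0.0081 0.0041] 340
scene_end ubolt top 26 [0.157  0.1592 0.161 ] [ 0.5091 -0.1913  0.1568]
tube [ 0.5014 -0.3412  0.0169  0.013 ]
side_end flange z 0.1922101380594291 slope [-0.0022 -0.0026] 1518
side_end ubolt top 84 [0.1578 0.1608 0.1622] [ 0.5032 -0.1969  0.1577]
tube [ 0.4994 -0.3435 -0.0185  0.0022]
w15 flange z 0.1918070853432112 slope [-0.0012  0.0012] 1804
w15 ubolt top 215 [0.1577 0.1606 0.1617] [ 0.5029 -0.1935  0.1577]
tube [ 0.4979 -0.3379 -0.007   0.0088]
```

```bash
python3 -c "
from cell import arm
print(arm.sign_off())"
```

```text
the job is handed in; nothing more can be done
None
```

Both parts are in place and released, and I handed the job in at about 20 s of the 64 s allowed; no verdict was reported.

- **U-bolt:** I lifted it off the crate by its near leg and lowered it through both plate holes until the bow touched the barrel, with about 5 N on landing. Its top then measured about 0.160–0.161 m above the bench, as it should with the bow on the barrel. Both legs are through the plate in the pictures.
- **Chute:** I gripped it by the tube, turned it about −39° and lowered it over the hub and studs, with about 11 N on landing. Its flange top measured 0.192 m in the wrist view and 0.1922 m in the side view, which is flush. The flange slope was about 0.002 rad. I saw three of the four studs in their holes on the way down, and the fourth was hidden.
- **Bystanders:** the tin, soap bar, spanner, scraper and nut bowl measured where they were at the start, within noise. The exceptions were two odd readings: the scraper's cut-out in the scene view had caught some of the crate, and the bowl had no starting measurement in that view. The side view agreed for both.

**Checks that disagreed:**
- The scene camera gave the flange top as 0.1907 m with a slope of about 0.009 rad.
- The three cameras' fits of the tube differed by up to 6 mm and 0.02 rad, which I put down to camera calibration.
- Some U-bolt tilt fits from the scene camera alone were too noisy to use, so I went by the wrist view.
- The first move command was refused because its rows did not give every value; nothing moved.

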